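# Run a batch of test cassettes on the vacuum station

### The job

Run the batch of test cassettes on the paper mat through the vacuum station: pull the black knob fully out to open the clear cover, lay every cassette flat and lengthwise on a port of its own in the bay, and push the knob fully home. Then pull the sprung plunger out to the black band on its rod (30 mm), hold it there for two seconds without overdrawing it beyond 40 mm, and let it go fully back in. Finally pull the knob fully out again, lay all the cassettes flat and side by side, not on top of one another, in the steel tray, push the knob fully home, and leave the other things on the bench alone.

Things in the scene. Friction and masses are not known exactly. Their poses are not given: they have to be found in the camera images.
- station: white vacuum station fixed to the bench, 160 mm deep (x) by 272 mm wide (y), turned by up to about 0.12 rad. Origin on the bench under the middle of its loading bay; +x points away from the robot to the 95 mm tall rear housing (x = 45 to 100 mm), +y to the plunger's side. Front face at x = -60 mm; the case before the housing is 62 mm tall and spans y = -102 to 170 mm
- bay (a point): middle of the floor of the open-topped loading bay, 44 mm above the bench, axes as the station; the bay is 90 mm (x) by 184 mm (y) inside and 18 mm deep; four ribs 4 mm high and 3 mm thick run along x on its floor at y = -75, -25, 25 and 75 mm, beside the ports
- port0 (a point): centre of the port (dark 74 x 28 mm plate with a black hole, long side along the station's x) on the bay floor at station y = -50 mm; a cassette lies over it lengthwise
- port1 (a point): the same, middle port at station y = 0
- port2 (a point): the same, port at station y = +50 mm
- cover (a joint): slide of the clear cover (105 x 200 x 4 mm, top 68 mm above the bench) that carries the black knob: 0 = home, bay shut; 0.09 m = fully out towards the robot (station -x), bay open. Detented at both ends by a sprung ball: it takes about 7 N to leave an end or click into one (the last 10 mm), in between it moves with light drag. Fully home is below 0.006, fully out above 0.08
- cover_knob (a point): centre of the black round knob (30 mm diameter, 20 mm long, axis along the station's x) on a 10 mm rod at the front of the cover, 75 mm above the bench, moving with the cover; at home 95 mm in front of the bay centre, clear in front of the case; can be pinched from above across the station's y
- plunger (a joint): travel of the sprung plunger: 0 = fully in, grows as it is pulled towards the robot (station -x), stop at 0.05 m. The spring pulls it back in: about 2 N at 0, 7.5 N at 0.03. At 0.030 the middle of the 8 mm black band on its 10 mm rod is level with the outer face of the steel guide collar that stands 4 mm out of the case's front
- plunger_grip (a point): centre of the plunger's aluminium grip block (16 mm along x, 18 mm along y, 34 mm tall), 43 mm above the bench, at station y = +140 mm and when in 38 mm in front of the case; can be pinched from above across the station's y
- mat: flat fixed paper mat 200 x 190 x 2 mm on one side of the station on which the fresh cassettes lie at the start; origin at the centre of its underside
- tray: fixed open steel tray 200 (x) x 190 (y) x 18 mm on the other side of the station, walls 4 mm, floor 4 mm thick; origin at the centre of its underside
- cassette0: white test cassette, a flat bar 70 (x) x 24 (y) x 12 (z) mm, 25 g, with a round black well and a grey window on top; origin at its middle. Two or three of the four cassettes are present, the others absent
- cassette1: white test cassette, a flat bar 70 (x) x 24 (y) x 12 (z) mm, 25 g, with a round black well and a grey window on top; origin at its middle. Two or three of the four cassettes are present, the others absent
- cassette2: white test cassette, a flat bar 70 (x) x 24 (y) x 12 (z) mm, 25 g, with a round black well and a grey window on top; origin at its middle. Two or three of the four cassettes are present, the others absent
- cassette3: white test cassette, a flat bar 70 (x) x 24 (y) x 12 (z) mm, 25 g, with a round black well and a grey window on top; origin at its middle. Two or three of the four cassettes are present, the others absent
- reagent: bystander: amber bottle, 56 mm diameter, 120 mm tall, loose; origin at the centre of its underside
- tube_rack: bystander: grey rack 50 x 110 x 35 mm with four tubes up to 91 mm tall, loose; origin at the centre of its underside
Things that resemble listed ones, but are neither listed nor needed, are in the scene too. What is shaped like the cassette0 but green, red or yellow is not meant.

How it is judged:
By the outcome, as a careful person would: the job done as asked, in the order asked, and still so for the second after the job is handed in, with the robot touching nothing.
Of cassette0, cassette1, cassette2, cassette3 only 2 to 3 are there at a start; the rules pass over those that are not, and their reading is None.
At some moment in a run one of cassette0, cassette1, cassette2, cassette3 may be knocked a few centimetres aside while the robot is not near it.
Once in a run the grip may slacken for a moment while it holds something.
It also fails if it takes over 210 s, if anything falls off the work surface, if the arm or the gripper's body presses on something with over 40 N, if the wrist force passes 120 N, or if a joint passes its speed limit or range.

### The arm

A 7-joint arm with a two-finger parallel gripper is mounted at the origin on the work surface. World frame = base frame: x ahead of the robot, y to its left, z up, the work surface at z = 0. Lengths are in m, angles in rad, forces in N, time in s.
With the tool pointing down it reaches from about 0.425 to 0.925 m from the base axis. Payload 6.8 kg.
Tool frame: the origin (TCP) lies on the centre line of the jaws, within the pads' length; the fingertips stand 19 mm ahead of it and the grasp point (between the pads) is the TCP (r.tip_extent is the y of the fingertips in the tool frame, in m); y points along the fingers, z is the direction in which the jaws open and shut, and the axes are right-handed (so a half turn about y gives the same grasp; the last joint's range is limited). The gripper opens to 85 mm and grips with 20 to 120 N. Pads are 22 mm wide; open, the fingers measure 114 mm over their backs; the gripper's body (76 mm by 85 mm) begins 54 mm behind the grasp point. The pads swing forward as they close: fully open they stand 13 mm farther back than shut.
Start: joints at [-1.332, 0.477, 0.022, 1.555, -0.011, 1.109, -0.083], TCP at [0.229, 0.635, 0.25] pointing down, gripper open.
Joint ranges: [-2.96, 2.96], [-0.34, 2.1], [-1.41, 1.46], [0.24, 2.44], [-1.37, 4.51], [0.17, 1.92], [-2.96, 2.96]. Speed limits (rad/s): [2.39, 2.39, 3.14, 3.14, 3.14, 3.14, 3.14].

### API

Orientations are given as a rotation vector (axis times angle).
In Python, from bench import r gives the robot as it stands. The module is installed in compiled form; this text tells all that it offers.
- The arm moves only by the tool jog_arm, never from a script. Its argument "motion" is a list of rows, each a list of 3 entries, a list of its own where there are three numbers: the opening, from 0 (shut) to 1 (fully open), then the shift along the tool's x, y, z in m, then the turn, a rotation vector about the tool's x, y, z in degrees. A call has 1 to 10 rows; each row shifts and turns the commanded pose from where the row before left it, along the tool's axes as they then stand; what a row does not reach is not made up. A row lasts 1/12 s, in which the tool goes at most 41.7 mm and 7.16 degrees, less where a joint would pass 70% of its speed; a pose out of reach is approached as far as the arm can. A call with a gripper value outside its range is refused whole. The fingers move at their own pace and stop on an object; "force" is the grip in N (left out, the last holds). Time passes only in rows, so rows that do not move let the fingers close. It gives the time, the measured TCP pose, the force and the opening at its end, in the units of the state.
- r.get_obs(): the state, without advancing time (a new reading comes with each control period).
- r.grab_frame(name): name is "side" or "top"; returns a dict with "image" (400x640x3 uint8, red, green, blue), "range_z" (400x640 float32, m along the optical axis (not along the pixel's ray), 0 where there is no reading), "fx", "fy", "cx", "cy" (pixels), "xyz" and "orientation" of the camera in the world. Camera axes: x right, y down, z forward; pixel columns grow to the right and rows downward; lengths in m; the calibration is good to about 2 mm. A picture is of the moment at which its call begins.
- r.hand_in(): hands the job in, once; it reports no verdict.
The state is a dict: "clock": time; "joints": joint angles; "qvel": joint speeds; "tau": joint torques, N m; "tcp_pos": TCP position; "orientation": TCP orientation; "contact_force": force on the tool from outside, world axes, zero at the start; "moment": the same for the moment, N m; "grip_width": finger opening in m.
Only numpy, scipy, OpenCV 4.12 (cv2) and the standard library are available. Lean on these libraries where they do the work, as an engineer would, in place of code of your own. Each camera call takes 0.05 s, during which the arm holds its last target.

## Working session

There is one attempt and no reset: what is moved stays moved. The work goes in short steps, Python scripts to look and compute and a tool call to move; the robot and the scene stay as the last step left them, time stands still between calls to the robot, and variables do not carry over. Pictures are saved under pics/ and viewed, and the job is handed in when it is done.

Besides the shell and the picture viewer there is one more tool, called after "Emit:" as name(argument=value, ...) on one line, values as JSON. jog_arm: Moves the arm, as the interface text tells. Its arguments: {"type":"object","properties":{"motion":{"type":"array","items":{"type":"array"}},"force":{"type":"number"}},"required":["motion"]}

```bash
mkdir -p pics; ls
python3 - <<'E'
from bench import r
import cv2
o=r.get_obs()
for k,v in o.items(): print(k,v)
for n in("top","side"):
    f=r.grab_frame(n); cv2.imwrite(f"pics/{n}0.png",f["image"][:,:,::-1]); print(n,f["fx"],f["fy"],f["cx"],f["cy"],f["xyz"],f["orientation"])
print(r.tip_extent)
E
```

```text
pics
clock 0.0
joints [-1.3320973   0.47778759  0.02235837  1.55644219 -0.01150478  1.10928897
 -0.08309556]
qvel [-2.97721131e-04  8.99213720e-04 -1.23468391e-03 -1.38651180e-03
  5.78051013e-04  7.38995141e-05 -2.05743517e-03]
tau [ 3.69222071e-04 -5.96463454e+01  1.60800297e+00 -2.81192833e+01
  1.25295125e-02  9.57864075e-03  1.20556589e-06]
tcp_pos [0.22925896 0.63429033 0.24933834]
orientation [-1.55540573  0.27232663 -0.27205226]
contact_force [ 0.14476157 -0.25710046 -0.56434781]
moment [-0.05169895  0.0391816  -0.05312696]
grip_width 0.08546366250681307
top 381.9122376585556 381.9122376585556 311.3062243141664 201.72909436992924 [ 0.35668017 -0.07933879  1.02497901] [-2.07493469  2.15592543 -0.21153468]
side 500.11421919566124 500.11421919566124 324.1475276224029 198.52584206084202 [-0.23720005 -0.96648347  1.22725919] [-2.1995682   0.87898995 -0.36021428]
0.019
```

View pics/top0.png

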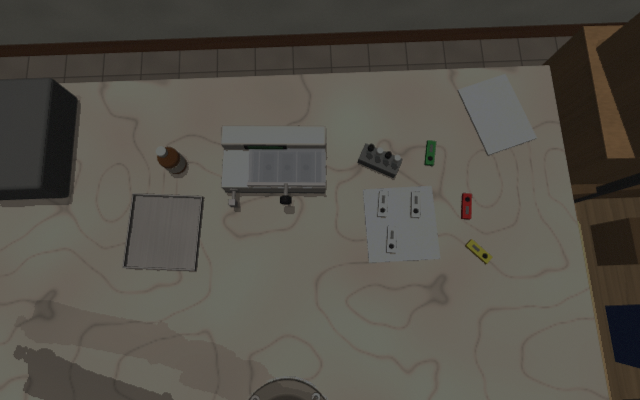

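View pics/side0.png

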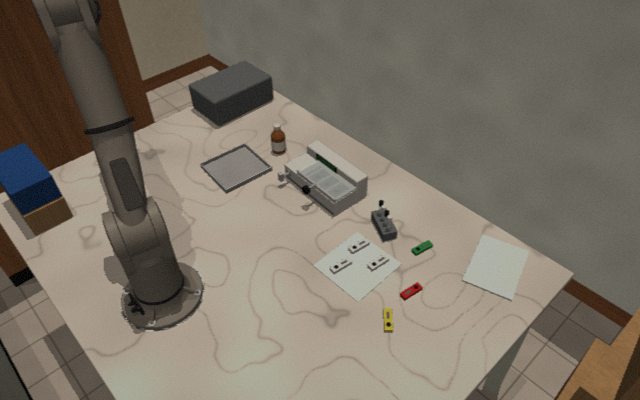

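```bash
cat > h.py <<'E'
import numpy as np, cv2
from scipy.spatial.transform import Rotation as R
from bench import r
def grab(n): return r.grab_frame(n)
def rot(f): return R.from_rotvec(f["orientation"]).as_matrix()
def ray(f,u,v,z):
    d=rot(f)@np.array([(u-f["cx"])/f["fx"],(v-f["cy"])/f["fy"],1]); c=np.array(f["xyz"])
    return c+d*(z-c[2])/d[2]
def pt(f,u,v):
    z=f["range_z"][int(round(v)),int(round(u))]
    return np.array(f["xyz"])+rot(f)@np.array([(u-f["cx"])/f["fx"]*z,(v-f["cy"])/f["fy"]*z,z])
def cloud(f):
    z=f["range_z"];v,u=np.mgrid[:z.shape[0],:z.shape[1]]
    return np.stack([(u-f["cx"])/f["fx"]*z,(v-f["cy"])/f["fy"]*z,z],-1)@rot(f).T+np.array(f["xyz"])
def proj(f,p):
    q=rot(f).T@(np.array(p)-np.array(f["xyz"])); return q[0]/q[2]*f["fx"]+f["cx"],q[1]/q[2]*f["fy"]+f["cy"]
def crop(f,u0,v0,u1,v1,name,s=None):
    im=f["image"][v0:v1,u0:u1,::-1]; s=s or min(800/(u1-u0),600/(v1-v0))
    im=cv2.resize(im,None,fx=s,fy=s,interpolation=cv2.INTER_CUBIC)
    im=cv2.convertScaleAbs(im,alpha=1.4); cv2.imwrite("pics/"+name,im)
def st():
    o=r.get_obs(); print(round(o["clock"],2),np.round(o["tcp_pos"],4),np.round(o["orientation"],3),np.round(o["contact_force"],1),round(o["grip_width"],4))
    return o
E
python3 - <<'E'
from h import *
o=st(); M=R.from_rotvec(o["orientation"]).as_matrix(); print(M.round(3))
f=grab("top"); crop(f,200,100,460,280,"topc.png")
np.set_printoptions(precision=3,suppress=True)
print(proj(f,o["tcp_pos"]))
for u,v in [(288,395),(382,204),(416,204),(391,239),(270,137),(285,200),(234,205),(165,232),(400,260),(165,156),(300,300)]:
    print((u,v),pt(f,u,v),ray(f,u,v,0.0))
g=grab("side"); crop(g,240,120,440,290,"sidec.png")
for u,v in [(306,189),(341,266),(378,264),(359,246),(300,300)]: print((u,v),pt(g,u,v))
E
```

```text
0.1 [0.2293 0.6343 0.2494] [-1.555  0.272 -0.272] [-0.4 -0.2 -0.5] 0.0853
[[ 0.94  -0.     0.34 ]
 [-0.34  -0.002  0.94 ]
 [ 0.    -1.    -0.002]]
(np.float64(-56.11251682540751), np.float64(361.23851657129217))
(288, 395) [ 0.082 -0.007  0.018] [ 0.077 -0.006  0.   ]
(382, 204) [ 0.548 -0.273  0.013] [ 0.551 -0.275  0.   ]
(416, 204) [ 0.544 -0.364  0.015] [ 0.547 -0.368  0.   ]
(391, 239) [ 0.453 -0.289  0.018] [ 0.454 -0.292  0.   ]
(270, 137) [0.72  0.018 0.093] [0.756 0.028 0.   ]
(285, 200) [ 0.553 -0.017  0.092] [ 0.572 -0.011  0.   ]
(234, 205) [0.553 0.118 0.053] [0.564 0.129 0.   ]
(165, 232) [0.496 0.313 0.007] [0.496 0.315 0.   ]
(400, 260) [ 0.398 -0.311  0.004] [ 0.398 -0.312  0.   ]
(165, 156) [0.675 0.282 0.105] [0.712 0.324 0.   ]
(300, 300) [ 0.305 -0.043  0.001] [ 0.305 -0.043  0.   ]
(306, 189) [ 0.556 -0.021  0.08 ]
(341, 266) [ 0.449 -0.297  0.012]
(378, 264) [ 0.54  -0.368  0.008]
(359, 246) [ 0.547 -0.28   0.013]
(300, 300) [ 0.281 -0.298  0.002]
```

View pics/topc.png

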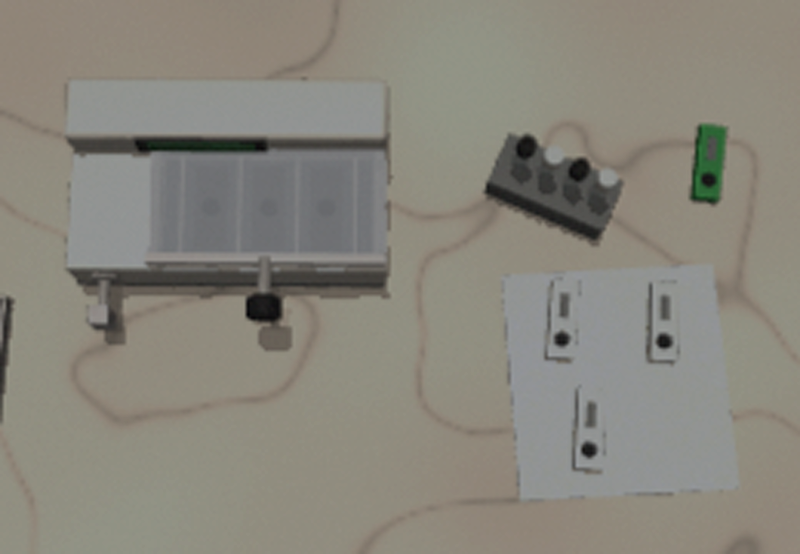

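View pics/sidec.png

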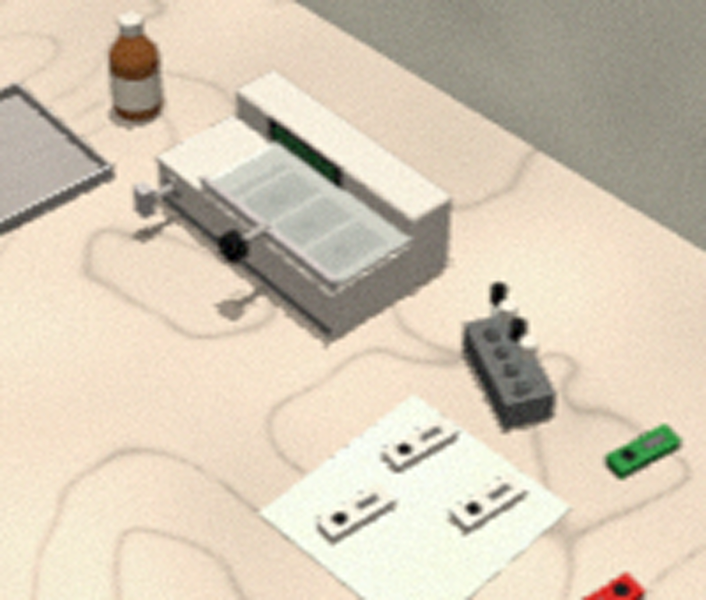

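```bash
cat > meas.py <<'E'
from h import *
np.set_printoptions(precision=4,suppress=True)
def rects(f,lo,hi,x0,x1,y0,y1,amin=30):
    c=cloud(f); m=(c[...,2]>lo)&(c[...,2]<hi)&(c[...,0]>x0)&(c[...,0]<x1)&(c[...,1]>y0)&(c[...,1]<y1)&(f["range_z"]>0)
    n,l,s,ce=cv2.connectedComponentsWithStats(m.astype(np.uint8)); out=[]
    for i in range(1,n):
        if s[i,4]<amin: continue
        p=c[l==i]; xy=p[:,:2].astype(np.float32)
        out.append((s[i,4],ce[i],p.mean(0),np.median(p[:,2]),cv2.minAreaRect(xy*1000)))
    return out
E
python3 - <<'E'
from meas import *
for n in("top","side"):
    f=grab(n)
    c=cloud(f); m=(c[...,0]>.35)&(c[...,0]<.42)&(abs(c[...,1])<.1); print(n,"bench z",c[m][:,2].mean(),c[m][:,2].std())
    print("cass"); 
    for o in rects(f,.009,.03,.38,.62,-.44,-.2): print(o)
    print("housing")
    for o in rects(f,.085,.11,.6,.8,-.2,.25): print(o)
    print("case+cover")
    for o in rects(f,.057,.078,.5,.8,-.2,.25): print(o)
    print("tray")
    for o in rects(f,.01,.03,.35,.62,.18,.45): print(o)
    g=cv2.cvtColor(f["image"],cv2.COLOR_RGB2GRAY)
    print("dark")
    n,l,s,ce=cv2.connectedComponentsWithStats((g<45).astype(np.uint8))
    for i in range(1,n):
        p=ray(f,*ce[i],.012)
        if 3<s[i,4]<400 and .35<p[0]<.8 and abs(p[1])<.45: print(s[i],ce[i],p)
E
```

```text
top bench z 0.3392616230927207 0.4817564610262246
cass
(np.int32(234), array([382.5641, 203.3462]), array([ 0.5498, -0.2742,  0.0145]), np.float64(0.0145347893650003), ((549.7990112304688, -274.2481994628906), (23.766576766967773, 69.28410339355469), 82.5726547241211))
(np.int32(240), array([415.3208, 203.7542]), array([ 0.5453, -0.3622,  0.0143]), np.float64(0.01453390304836455), ((545.1695556640625, -362.9501037597656), (25.60422134399414, 68.8692398071289), 83.37291717529297))
(np.int32(252), array([391.25  , 238.8175]), array([ 0.4534, -0.29  ,  0.0145]), np.float64(0.014565325489417025), ((453.76251220703125, -290.1824645996094), (24.23097038269043, 70.55986022949219), 82.9731216430664))
housing
(np.int32(2223), array([272.6244, 135.6559]), array([0.7227, 0.0108, 0.095 ]), np.float64(0.09526727003068225), ((723.8518676757812, 10.743560791015625), (270.5482482910156, 59.567806243896484), 87.84587097167969))
case+cover
(np.int32(4110), array([273.655 , 167.1139]), array([0.6468, 0.0125, 0.0675]), np.float64(0.06795413656459437), ((646.2862548828125, 13.750663757324219), (271.64324
[... 3242 characters left out ...]
   4  17] [278.2941 151.9412] [0.6662 0.2665 0.012 ]
[316 154  21  19  93] [325.8065 162.6237] [0.7544 0.0921 0.012 ]
[301 185   9   9  55] [305.5273 189.3455] [0.6006 0.035  0.012 ]
[380 201   3   5  12] [380.8333 202.5833] [ 0.7436 -0.1959  0.012 ]
[384 211   5   6  18] [385.7778 213.2222] [ 0.7174 -0.242   0.012 ]
[372 215  24  26 111] [382.4685 231.3063] [ 0.6478 -0.2894  0.012 ]
[353 246   3   2   4] [354.   246.75] [ 0.5334 -0.2711  0.012 ]
[416 248   4   2   8] [417.5 248.5] [ 0.6729 -0.4149  0.012 ]
[413 252   4   3   4] [414.5  253.25] [ 0.651  -0.4208  0.012 ]
[373 263   2   2   4] [373.5 263.5] [ 0.5283 -0.3596  0.012 ]
[335 266   2   2   4] [335.5 266.5] [ 0.4357 -0.2871  0.012 ]
```

Emit:
jog_arm(motion=[[1, [0, 0, 0], [0, -5.9, 0]], [1, [0, 0, 0], [0, -5.9, 0]], [1, [0, 0, 0], [0, -5.9, 0]], [1, [0.0195, 0, -0.0354], [0, 0, 0]], [1, [0.0195, 0, -0.0354], [0, 0, 0]], [1, [0.0195, 0, -0.0354], [0, 0, 0]], [1, [0.0195, 0, -0.0354], [0, 0, 0]], [1, [0.0195, 0, -0.0354], [0, 0, 0]], [1, [0.0195, 0, -0.0354], [0, 0, 0]], [1, [0.0195, 0, -0.0354], [0, 0, 0]]], force=60)

```text
clock: 1.13
tcp_pos: [0.357, 0.3801, 0.2505]
orientation: [-1.57, 0.03, -0.03]
contact_force: [0.9, -0.6, 0.1]
grip_width: 0.0855
```

Emit:
jog_arm(motion=[[1, [0.0195, 0, -0.0354], [0, 0, 0]], [1, [0.0195, 0, -0.0354], [0, 0, 0]], [1, [0.0195, 0, -0.0354], [0, 0, 0]], [1, [0.0195, 0, -0.0354], [0, 0, 0]], [1, [0.0195, 0, -0.0354], [0, 0, 0]], [1, [0.0195, 0, -0.0354], [0, 0, 0]], [1, [0.0195, 0, -0.0354], [0, 0, 0]], [1, [0.0195, 0, -0.0354], [0, 0, 0]], [1, [0.0195, 0, -0.0354], [0, 0, 0]], [1, [0, 0, 0], [0, 0, 0]]])

```text
clock: 1.97
tcp_pos: [0.5225, 0.0482, 0.2509]
orientation: [-1.574, 0.036, -0.041]
contact_force: [0.3, -0.3, 0.9]
grip_width: 0.0857
```

```bash
cat >> h.py <<'E'
def go(x,y,z,yaw=-2.15):
    o=st(); M=R.from_rotvec(o["orientation"]).as_matrix()
    yn=np.degrees(np.arctan2(M[1,0],M[0,0]))
    print("yaw now",round(yn,2),"turn y",round(-(yaw-yn),2),"tilt",np.round(M[2],3))
    a=np.radians(yaw); d=np.array([x,y,z])-o["tcp_pos"]
    s=np.array([np.cos(a)*d[0]+np.sin(a)*d[1],-d[2],-np.sin(a)*d[0]+np.cos(a)*d[1]])
    print("shift mm",np.round(s*1000,1),"norm",round(np.linalg.norm(s)*1000,1))
A=np.radians(-2.15); O=np.array([.6502,-.0206])
def S(x,y): return O[0]+np.cos(A)*x-np.sin(A)*y, O[1]+np.sin(A)*x+np.cos(A)*y
E
python3 -c "
from h import *
go(*S(-.095,0),.078)
f=grab('top');crop(f,200,100,400,250,'a1.png')"
```

```text
1.97 [0.5225 0.0482 0.2509] [-1.574  0.036 -0.041] [ 0.3 -0.3  0.9] 0.0857
yaw now -2.82 turn y -0.67 tilt [ 0.003 -1.    -0.003]
shift mm [ 35.2 172.9 -63.9] norm 187.7
```

Emit:
jog_arm(motion=[[1, [0.0176, 0, -0.032], [0, -0.67, 0]], [1, [0.0176, 0, -0.032], [0, 0, 0]], [1, [0, 0.04, 0], [0, 0, 0]], [1, [0, 0.04, 0], [0, 0, 0]], [1, [0, 0, 0], [0, 0, 0]], [1, [0, 0, 0], [0, 0, 0]]])

```text
clock: 2.52
tcp_pos: [0.5512, -0.007, 0.169]
orientation: [-1.571, 0.024, -0.015]
contact_force: [0.4, 0.4, 0.6]
grip_width: 0.0851
```

```bash
python3 -c "
from h import *
go(*S(-.095,0),.078)
f=grab('side');crop(f,200,60,400,210,'a2.png')"
```

```text
2.52 [ 0.5512 -0.007   0.169 ] [-1.571  0.024 -0.015] [0.4 0.4 0.6] 0.0851
yaw now -1.42 turn y 0.73 tilt [-0.005 -1.    -0.   ]
shift mm [ 4.5 91.  -9.9] norm 91.7
```

View pics/a2.png

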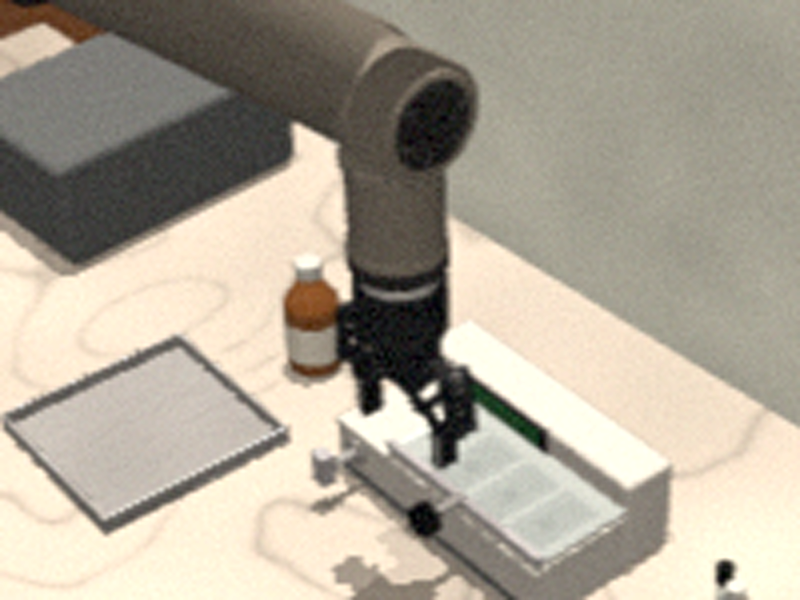

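Emit:
jog_arm(motion=[[1, [0.0045, 0, -0.0099], [0, 0, 0]], [1, [0, 0.02, 0], [0, 0, 0]], [1, [0, 0, 0], [0, 0, 0]], [1, [0, 0, 0], [0, 0, 0]]])

```text
clock: 2.9
tcp_pos: [0.5576, -0.0182, 0.1516]
orientation: [-1.57, 0.02, -0.021]
contact_force: [0.4, 0.2, 0.8]
grip_width: 0.0854
```

```bash
python3 -c "
from h import *
go(*S(-.095,0),.078)
for i in range(3): f=grab('top');st()
"
```

```text
2.9 [ 0.5576 -0.0182  0.1516] [-1.57   0.02  -0.021] [0.4 0.2 0.8] 0.0854
yaw now -1.5 turn y 0.65 tilt [ 0.001 -1.     0.   ]
shift mm [-2.4 73.6  1.1] norm 73.7
2.95 [ 0.5579 -0.0181  0.1519] [-1.57   0.019 -0.022] [0.1 0.  1. ] 0.0859
3.0 [ 0.558  -0.018   0.1519] [-1.57   0.019 -0.022] [-0.3 -0.2 -0.3] 0.0855
3.05 [ 0.558  -0.0179  0.1518] [-1.57   0.019 -0.022] [-0.1  0.   0.7] 0.0855
```

Emit:
jog_arm(motion=[[1, [-0.0025, 0.037, 0.001], [0, 0.65, 0]], [1, [0, 0.037, 0], [0, 0, 0]], [1, [0, 0, 0], [0, 0, 0]], [0.2, [0, 0, 0], [0, 0, 0]], [0.2, [0, 0, 0], [0, 0, 0]], [0.1, [0, 0, 0], [0, 0, 0]], [0.1, [0, 0, 0], [0, 0, 0]], [0.1, [0, 0, 0], [0, 0, 0]], [0.1, [0, 0, 0], [0, 0, 0]], [0.1, [0, 0, 0], [0, 0, 0]]])

```text
clock: 3.88
tcp_pos: [0.5559, -0.0164, 0.0784]
orientation: [-1.569, 0.027, -0.032]
contact_force: [-2.6, 2.3, 9.1]
grip_width: 0.0276
```

```bash
python3 -c "
from h import *
go(*S(-.185,0),.078)
f=grab('side');crop(f,200,60,400,210,'a3.png')"
```

```text
3.88 [ 0.5559 -0.0164  0.0784] [-1.569  0.027 -0.032] [-2.6  2.3  9.1] 0.0276
yaw now -2.15 turn y -0.0 tilt [ 0.003 -1.     0.001]
shift mm [-90.6   0.4  -0.7] norm 90.6
```

View pics/a3.png

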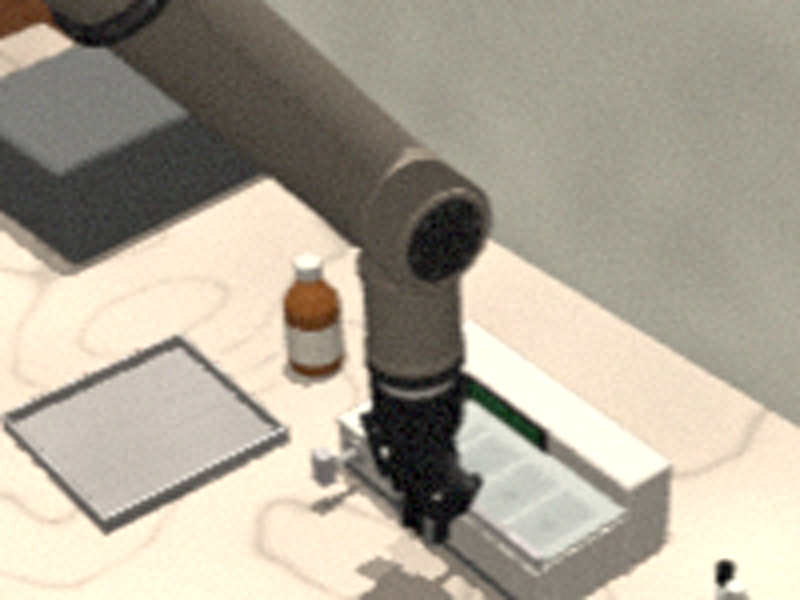

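Emit:
jog_arm(motion=[[0.1, [-0.005, 0.002, 0], [0, 0, 0]], [0.1, [-0.008, 0, 0], [0, 0, 0]], [0.1, [-0.012, 0, 0], [0, 0, 0]], [0.1, [-0.012, 0, 0], [0, 0, 0]], [0.1, [-0.012, 0, 0], [0, 0, 0]], [0.1, [-0.012, 0, 0], [0, 0, 0]], [0.1, [-0.012, 0, 0], [0, 0, 0]], [0.1, [-0.012, 0, 0], [0, 0, 0]], [0.1, [-0.008, 0, 0], [0, 0, 0]], [0.1, [0, 0, 0], [0, 0, 0]]])

```text
clock: 4.77
tcp_pos: [0.4659, -0.0123, 0.0781]
orientation: [-1.568, 0.021, -0.037]
contact_force: [-1.8, 3.1, 25.5]
grip_width: 0.0275
```

```bash
python3 -c "
from h import *
go(*S(-.185,0),.078)
f=grab('side');crop(f,200,60,400,210,'a4.png')"
```

```text
4.77 [ 0.4659 -0.0123  0.0781] [-1.568  0.021 -0.037] [-1.8  3.1 25.5] 0.0275
yaw now -2.15 turn y 0.0 tilt [ 0.01  -1.     0.003]
shift mm [-0.5  0.1 -1.4] norm 1.5
```

View pics/a4.png

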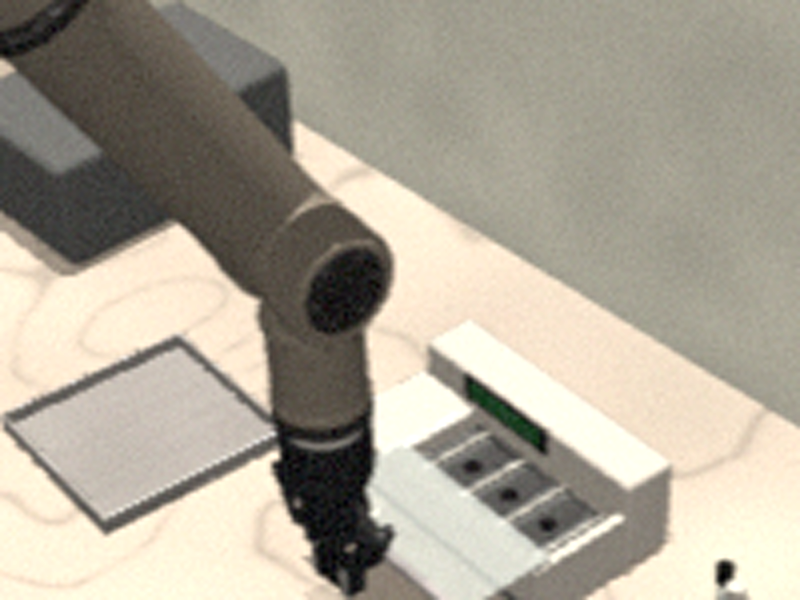

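Emit:
jog_arm(motion=[[1, [0, 0, 0], [0, 0, 0]], [1, [0, 0, 0], [0, 0, 0]], [1, [0, 0, 0], [0, 0, 0]], [1, [0, -0.03, 0], [0, 0, 0]], [1, [0, -0.03, 0], [0, 0, 0]], [1, [0, -0.02, 0], [0, 0, 0]], [1, [0, 0, -0.03], [0, 0, 0]], [1, [0, 0, -0.04], [0, 0, 0]], [1, [0, 0, -0.04], [0, 0, 0]], [1, [0, 0, -0.04], [0, 0, 0]]])

```text
clock: 5.65
tcp_pos: [0.4557, -0.1648, 0.1545]
orientation: [-1.57, 0.028, -0.029]
contact_force: [0.7, 0.2, -0.4]
grip_width: 0.0853
```

```bash
python3 -c "
from meas import *
go(.550,-.2745,.15,-7.4)
f=grab('top');crop(f,200,100,460,280,'b1.png')
for o in rects(f,.009,.03,.38,.62,-.44,-.2): print(o)
"
```

```text
5.65 [ 0.4557 -0.1648  0.1545] [-1.57   0.028 -0.029] [ 0.7  0.2 -0.4] 0.0853
yaw now -2.08 turn y 5.32 tilt [ 0. -1.  0.]
shift mm [107.7   4.5 -96.7] norm 144.8
(np.int32(243), array([415.3951, 203.8395]), array([ 0.545 , -0.3624,  0.0145]), np.float64(0.014485344629213692), ((545.1453857421875, -362.6361389160156), (25.092241287231445, 70.39198303222656), 83.69522857666016))
```

View pics/b1.png

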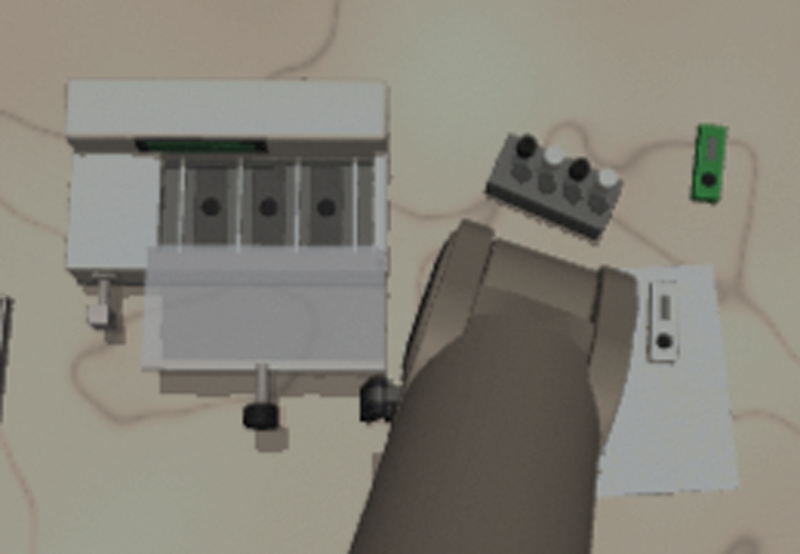

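```bash
python3 -c "
from meas import *
f=grab('top')
for u,v in [(211,207),(268,207),(326,207)]: print(ray(f,200+u/3.077,100+v/3.077,.045))
for y in(.05,0,-.05): print(S(0,y))
g=cv2.cvtColor(f['image'],cv2.COLOR_RGB2GRAY)
n,l,s,ce=cv2.connectedComponentsWithStats((g<45).astype(np.uint8)[225:245,275:297])
print(s,ce)
print(ray(f,200+261/3.077,100+415/3.077,.083),S(-.185,0))
"
```

```text
[0.6535 0.028  0.045 ]
[ 0.6516 -0.0214  0.045 ]
[ 0.6496 -0.0716  0.045 ]
(np.float64(0.6520757886590992), np.float64(0.02936480177991698))
(np.float64(0.6502), np.float64(-0.0206))
(np.float64(0.6483242113409008), np.float64(-0.07056480177991697))
[[  0   0  22  20 350]
 [  4   5  11  10  90]] [[10.7886  9.3857]
 [ 9.3778  9.9444]]
[ 0.4666 -0.0136  0.083 ] (np.float64(0.4653302334143072), np.float64(-0.013659581961332825))
```

Emit:
jog_arm(motion=[[1, [0.036, 0, -0.02], [0, 5.3, 0]], [1, [0.036, 0, -0.025], [0, 0, 0]], [1, [0.036, 0, -0.025], [0, 0, 0]], [1, [0, 0, -0.027], [0, 0, 0]], [1, [0, 0.03, 0], [0, 0, 0]], [1, [0, 0, 0], [0, 0, 0]], [1, [0, 0, 0], [0, 0, 0]]])

```text
clock: 6.33
tcp_pos: [0.5481, -0.2665, 0.1226]
orientation: [-1.567, 0.106, -0.099]
contact_force: [-0.1, -0.6, 0.4]
grip_width: 0.085
```

```bash
python3 -c "
from h import *
go(.550,-.2745,.026,-7.4)"
```

```text
6.33 [ 0.5481 -0.2665  0.1226] [-1.567  0.106 -0.099] [-0.1 -0.6  0.4] 0.085
yaw now -7.47 turn y -0.07 tilt [-0.005 -1.     0.001]
shift mm [ 3.  96.6 -7.7] norm 97.0
```

Emit:
jog_arm(motion=[[0.6, [0.003, 0.036, -0.0077], [0, 0, 0]], [0.6, [0, 0.036, 0], [0, 0, 0]], [0.6, [0, 0, 0], [0, 0, 0]], [0.6, [0, 0, 0], [0, 0, 0]], [0.6, [0, 0, 0], [0, 0, 0]]], force=40)

```text
clock: 6.75
tcp_pos: [0.5526, -0.2752, 0.0544]
orientation: [-1.569, 0.1, -0.103]
contact_force: [0.3, -0.9, 0.4]
grip_width: 0.0515
```

```bash
sed -i 's/O=np.array(\[.6502,-.0206\])/O=np.array([.6510,-.0212])/' h.py; python3 -c "
from h import *
go(.550,-.2745,.025,-7.4)
f=grab('side');crop(f,300,200,420,290,'b2.png')"
```

```text
6.75 [ 0.5526 -0.2752  0.0544] [-1.569  0.1   -0.103] [ 0.3 -0.9  0.4] 0.0515
yaw now -7.4 turn y 0.0 tilt [ 0.002 -1.    -0.   ]
shift mm [-2.7 29.4  0.4] norm 29.5
```

View pics/b2.png

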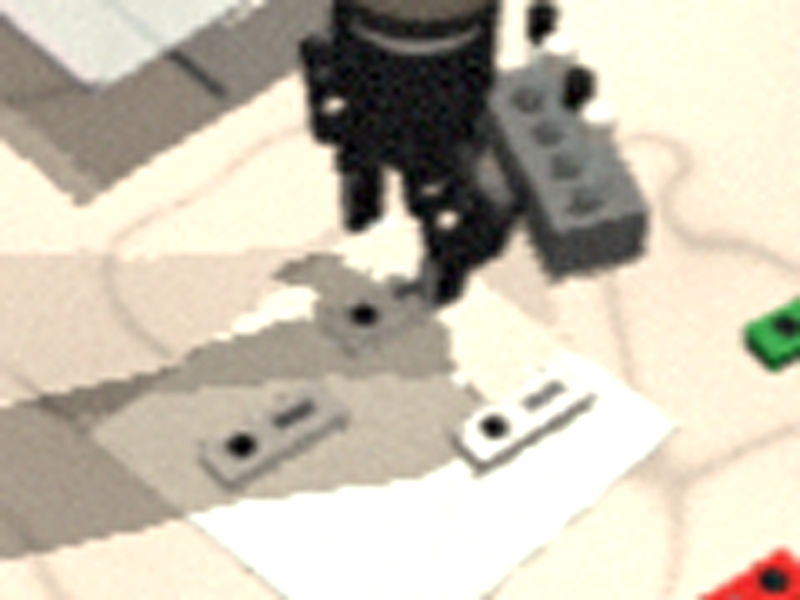

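Emit:
jog_arm(motion=[[0.6, [-0.0025, 0.015, 0], [0, 0, 0]], [0.6, [0, 0.0145, 0], [0, 0, 0]], [0.6, [0, 0, 0], [0, 0, 0]], [0.1, [0, 0, 0], [0, 0, 0]], [0.1, [0, 0, 0], [0, 0, 0]], [0.1, [0, 0, 0], [0, 0, 0]], [0.1, [0, 0, 0], [0, 0, 0]], [0.1, [0, 0, 0], [0, 0, 0]], [0.1, [0, 0, 0], [0, 0, 0]]])

```text
clock: 7.55
tcp_pos: [0.5497, -0.2757, 0.0238]
orientation: [-1.569, 0.101, -0.104]
contact_force: [-0.6, 0.5, 7.3]
grip_width: 0.0224
```

```bash
python3 -c "
from h import *
go(.550,-.2745,.025,-7.4)"
```

```text
7.55 [ 0.5497 -0.2757  0.0238] [-1.569  0.101 -0.104] [-0.6  0.5  7.3] 0.0224
yaw now -7.46 turn y -0.06 tilt [ 0.002 -1.    -0.   ]
shift mm [ 0.1 -1.2  1.2] norm 1.7
```

Emit:
jog_arm(motion=[[0.4, [0, 0, 0], [0, 0, 0]], [0.4, [0, 0, 0], [0, 0, 0]], [0.4, [0, -0.003, 0], [0, 0, 0]], [0.4, [0, 0, 0], [0, 0, 0]], [0.1, [0, 0, 0], [0, 0, 0]], [0.1, [0, 0, 0], [0, 0, 0]], [0.1, [0, 0, 0], [0, 0, 0]], [0.1, [0, 0, 0], [0, 0, 0]], [0.1, [0, 0, 0], [0, 0, 0]]])

```text
clock: 8.3
tcp_pos: [0.5492, -0.2754, 0.0261]
orientation: [-1.568, 0.102, -0.103]
contact_force: [-0.8, 0.5, 5.0]
grip_width: 0.0226
```

Emit:
jog_arm(motion=[[0.1, [0, 0, 0], [0, 0, 0]], [0.1, [0, -0.02, 0], [0, 0, 0]], [0.1, [0, -0.04, 0], [0, 0, 0]], [0.1, [0, -0.04, 0], [0, 0, 0]], [0.1, [0, -0.03, 0], [0, 0, 0]], [0.1, [0, 0, 0], [0, 0, 0]], [0.1, [0, 0, 0], [0, 0, 0]]])

```text
clock: 8.88
tcp_pos: [0.5499, -0.2756, 0.1574]
orientation: [-1.569, 0.099, -0.105]
contact_force: [-0.8, 0.9, -1.6]
grip_width: 0.0226
```

```bash
python3 -c "
from h import *
go(*S(0,.05),.15)
f=grab('side');crop(f,280,150,420,255,'b3.png')"
```

```text
8.88 [ 0.5499 -0.2756  0.1574] [-1.569  0.099 -0.105] [-0.8  0.9 -1.6] 0.0226
yaw now -7.45 turn y -5.3 tilt [ 0.004 -1.    -0.001]
shift mm [ 91.4   7.4 308. ] norm 321.4
```

View pics/b3.png

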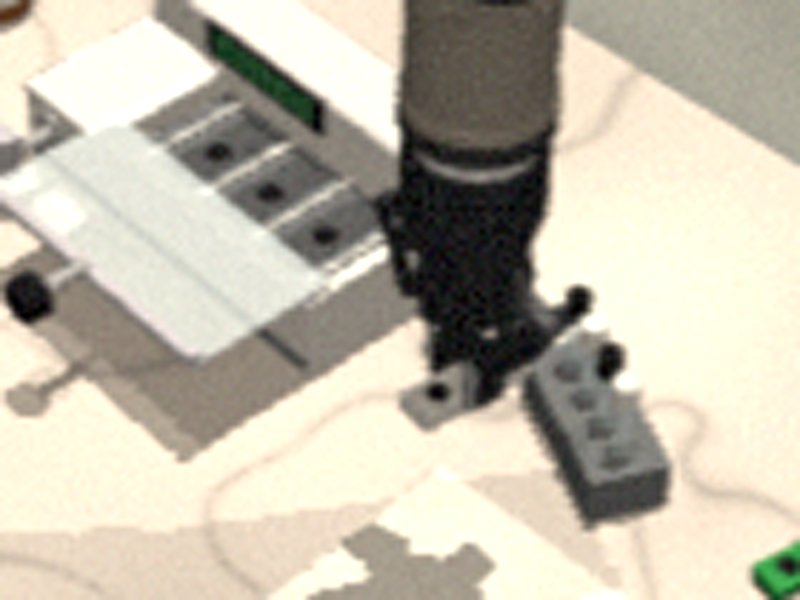

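Emit:
jog_arm(motion=[[0.1, [0, 0, 0], [0, -5.3, 0]], [0.1, [0.01, 0, 0.034], [0, 0, 0]], [0.1, [0.01, 0, 0.034], [0, 0, 0]], [0.1, [0.01, 0, 0.034], [0, 0, 0]], [0.1, [0.01, 0, 0.034], [0, 0, 0]], [0.1, [0.01, 0, 0.034], [0, 0, 0]], [0.1, [0.01, 0, 0.034], [0, 0, 0]], [0.1, [0.01, 0, 0.034], [0, 0, 0]], [0.1, [0.01, 0, 0.034], [0, 0, 0]], [0.1, [0.01, 0, 0.034], [0, 0, 0]]])

```text
clock: 9.77
tcp_pos: [0.6492, 0.029, 0.1532]
orientation: [-1.571, 0.033, -0.026]
contact_force: [0.5, -0.7, -0.8]
grip_width: 0.0229
```

Emit:
jog_arm(motion=[[0.1, [0, 0, 0], [0, 0, 0]], [0.1, [0, 0, 0], [0, 0, 0]], [0.1, [0, 0, 0], [0, 0, 0]]])

```text
clock: 10.02
tcp_pos: [0.6491, 0.0268, 0.1537]
orientation: [-1.572, 0.032, -0.026]
contact_force: [0.3, -0.7, -0.4]
grip_width: 0.0226
```

```bash
python3 -c "
from h import *
go(*S(0,.05),.07)"
```

```text
10.02 [0.6491 0.0268 0.1537] [-1.572  0.032 -0.026] [ 0.3 -0.7 -0.4] 0.0226
yaw now -2.13 turn y 0.02 tilt [-0.004 -1.    -0.001]
shift mm [ 3.7 83.7  2.1] norm 83.8
```

Emit:
jog_arm(motion=[[0.1, [0.0035, 0.025, 0.002], [0, 0, 0]], [0.1, [0, 0.025, 0], [0, 0, 0]], [0.1, [0, 0.02, 0], [0, 0, 0]], [0.1, [0, 0, 0], [0, 0, 0]], [0.1, [0, 0, 0], [0, 0, 0]]])

```text
clock: 10.43
tcp_pos: [0.6525, 0.027, 0.0844]
orientation: [-1.572, 0.034, -0.028]
contact_force: [0.5, 0.1, 0.6]
grip_width: 0.0225
```

```bash
python3 -c "
from h import *
go(*S(0,.05),.069)
f=grab('side');crop(f,260,110,400,215,'b4.png')"
```

```text
10.43 [0.6525 0.027  0.0844] [-1.572  0.034 -0.028] [0.5 0.1 0.6] 0.0225
yaw now -2.29 turn y -0.14 tilt [-0.004 -1.    -0.001]
shift mm [ 0.3 15.4  1.8] norm 15.5
```

View pics/b4.png

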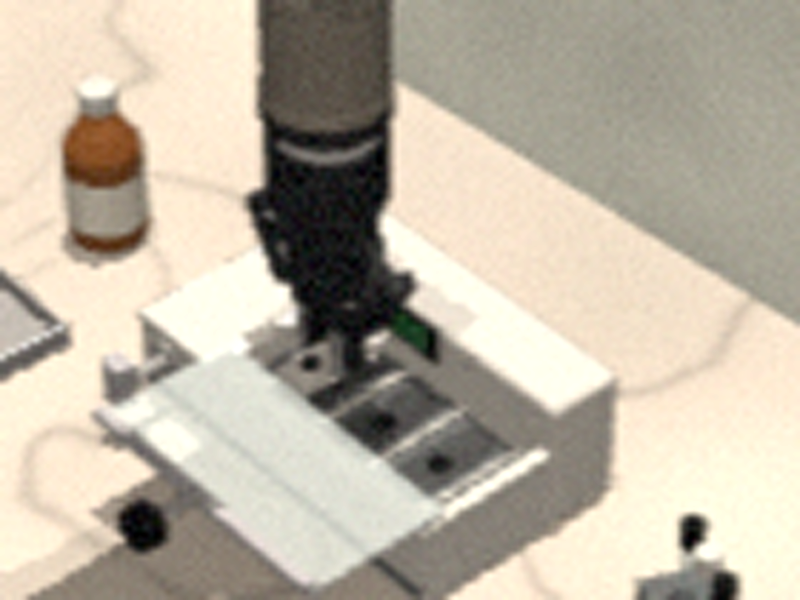

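Emit:
jog_arm(motion=[[0.1, [0, 0.008, 0.0015], [0, 0, 0]], [0.1, [0, 0.0075, 0], [0, 0, 0]], [0.1, [0, 0, 0], [0, 0, 0]], [0.1, [0, 0, 0], [0, 0, 0]]])

```text
clock: 10.82
tcp_pos: [0.6538, 0.0306, 0.0702]
orientation: [-1.571, 0.03, -0.029]
contact_force: [0.5, 0.4, -0.7]
grip_width: 0.0222
```

Emit:
jog_arm(motion=[[0.1, [-0.001, 0.002, -0.001], [0, 0, 0]], [0.1, [0, 0, 0], [0, 0, 0]], [0.1, [0, 0, 0], [0, 0, 0]]])

```text
clock: 11.07
tcp_pos: [0.653, 0.0294, 0.0685]
orientation: [-1.571, 0.029, -0.03]
contact_force: [-0.3, -0.1, -0.3]
grip_width: 0.0224
```

Emit:
jog_arm(motion=[[0.42, [0, 0.0005, 0], [0, 0, 0]], [0.42, [0, 0, 0], [0, 0, 0]], [0.42, [0, 0, 0], [0, 0, 0]], [0.42, [0, -0.02, 0], [0, 0, 0]], [0.42, [0, -0.04, 0], [0, 0, 0]], [0.42, [0, -0.03, 0], [0, 0, 0]], [0.6, [-0.0135, 0, -0.039], [0, 0, 0]], [0.6, [-0.0135, 0, -0.039], [0, 0, 0]], [0.6, [-0.0135, 0, -0.039], [0, 0, 0]], [0.6, [-0.0135, 0, -0.039], [0, 0, 0]]])

```text
clock: 11.9
tcp_pos: [0.5925, -0.1257, 0.1583]
orientation: [-1.571, 0.028, -0.03]
contact_force: [0.5, 0.9, -0.5]
grip_width: 0.0512
```

Emit:
jog_arm(motion=[[0.6, [-0.0135, 0, -0.039], [0, 5, 0]], [0.6, [-0.0135, 0, -0.039], [0, 0, 0]], [0.6, [-0.0135, 0, -0.039], [0, 0, 0]], [0.6, [-0.0135, 0, -0.039], [0, 0, 0]], [0.6, [0, 0, 0], [0, 0, 0]], [0.6, [0, 0, 0], [0, 0, 0]]])

```text
clock: 12.4
tcp_pos: [0.5216, -0.2773, 0.1582]
orientation: [-1.57, 0.103, -0.103]
contact_force: [-0.3, 0.9, 0.3]
grip_width: 0.0511
```

```bash
python3 -c "
from meas import *
f=grab('top');crop(f,200,100,460,280,'c1.png')
print('mat')
for o in rects(f,.009,.03,.38,.62,-.44,-.2): print(o)
print('bay')
for o in rects(f,.0505,.0595,.58,.7,-.11,.09): print(o)
print(S(0,.05))
go(.545,-.3625,.05,-6.8)
"
```

```text
mat
bay
(np.int32(228), array([267.8596, 166.4474]), array([0.6525, 0.0286, 0.0564]), np.float64(0.05656666422813522), ((653.2604370117188, 29.48476791381836), (24.1971378326416, 68.4786376953125), 88.2214584350586))
(np.float64(0.6528757886590992), np.float64(0.02876480177991698))
12.45 [ 0.5231 -0.2747  0.158 ] [-1.568  0.1   -0.1  ] [0.9 0.1 1.2] 0.0513
yaw now -7.29 turn y -0.49 tilt [ 0. -1.  0.]
shift mm [ 32.1 108.  -84.6] norm 140.9
```

View pics/c1.png

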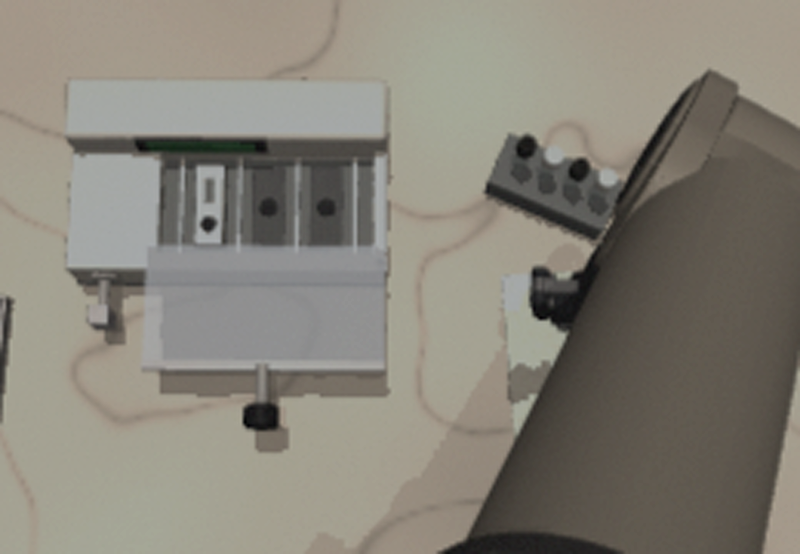

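Emit:
jog_arm(motion=[[0.6, [0.016, 0, -0.036], [0, -0.5, 0]], [0.6, [0.016, 0, -0.036], [0, 0, 0]], [0.6, [0, 0.03, -0.0125], [0, 0, 0]], [0.6, [0, 0.03, 0], [0, 0, 0]], [0.6, [0, 0, 0], [0, 0, 0]], [0.6, [0, 0, 0], [0, 0, 0]]])

```text
clock: 12.95
tcp_pos: [0.5453, -0.3588, 0.0962]
orientation: [-1.566, 0.092, -0.086]
contact_force: [-0.4, -0.1, 0.2]
grip_width: 0.0513
```

```bash
python3 -c "
from meas import *
f=grab('side');crop(f,300,200,420,290,'c2.png')
for o in rects(f,.008,.02,.38,.62,-.44,-.2): print(o)
go(.545,-.3625,.028,-6.6)
"
```

```text
(np.int32(155), array([378.271 , 261.7613]), array([ 0.5435, -0.3656,  0.0128]), np.float64(0.013064306986968477), ((544.2601928710938, -365.90924072265625), (29.555768966674805, 70.71653747558594), 82.01441192626953))
(np.int32(162), array([340.8148, 264.3519]), array([ 0.453 , -0.2929,  0.0128]), np.float64(0.012538109391372787), ((453.931640625, -293.27130126953125), (29.459543228149414, 71.10437774658203), 83.05697631835938))
13.0 [ 0.5463 -0.3596  0.098 ] [-1.568  0.089 -0.089] [0.8 0.1 0.2] 0.0512
yaw now -6.5 turn y 0.1 tilt [-0.    -1.     0.001]
shift mm [-1.  70.  -3.1] norm 70.1
```

View pics/c2.png

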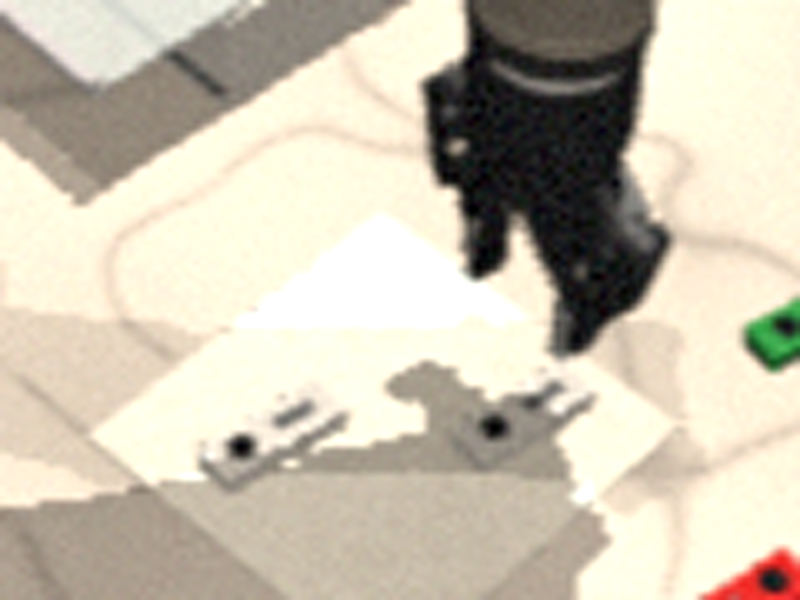

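Emit:
jog_arm(motion=[[0.6, [-0.001, 0.03, -0.003], [0, 0, 0]], [0.6, [0, 0.025, 0], [0, 0, 0]], [0.6, [0, 0.0155, 0], [0, 0, 0]], [0.6, [0, 0, 0], [0, 0, 0]], [0.1, [0, 0, 0], [0, 0, 0]], [0.1, [0, 0, 0], [0, 0, 0]], [0.1, [0, 0, 0], [0, 0, 0]], [0.1, [0, 0, 0], [0, 0, 0]], [0.1, [0, 0, 0], [0, 0, 0]], [0.1, [0, 0, 0], [0, 0, 0]]])

```text
clock: 13.83
tcp_pos: [0.5453, -0.3651, 0.0295]
orientation: [-1.57, 0.088, -0.094]
contact_force: [-0.5, 1.3, 7.3]
grip_width: 0.0224
```

Emit:
jog_arm(motion=[[0.1, [0, 0, 0], [0, 0, 0]], [0.1, [0, -0.02, 0], [0, 0, 0]], [0.1, [0, -0.04, 0], [0, 0, 0]], [0.1, [0, -0.04, 0], [0, 0, 0]], [0.1, [0, -0.03, 0], [0, -4.5, 0]], [0.1, [0, 0, 0], [0, 0, 0]], [0.1, [0, 0, 0], [0, 0, 0]]])

```text
clock: 14.42
tcp_pos: [0.5451, -0.3655, 0.1606]
orientation: [-1.573, 0.026, -0.034]
contact_force: [-0.2, 0.2, -1.9]
grip_width: 0.022
```

```bash
python3 -c "
from h import *
go(*S(0,0),.15)
f=grab('side');crop(f,300,170,440,275,'c3.png')"
```

```text
14.42 [ 0.5451 -0.3655  0.1606] [-1.573  0.026 -0.034] [-0.2  0.2 -1.9] 0.022
yaw now -2.18 turn y -0.03 tilt [ 0.005 -1.    -0.002]
shift mm [ 92.9  10.6 348. ] norm 360.3
```

View pics/c3.png

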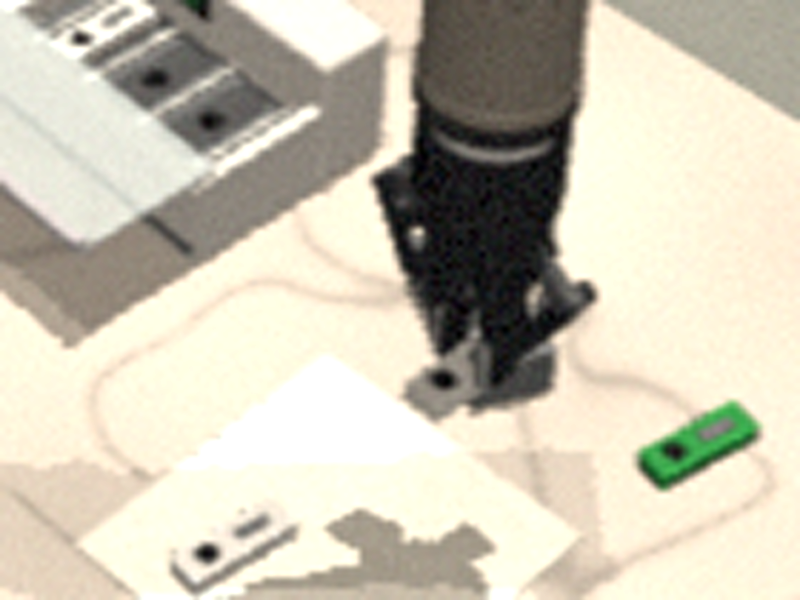

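Emit:
jog_arm(motion=[[0.1, [0.0103, 0, 0.0387], [0, 0, 0]], [0.1, [0.0103, 0, 0.0387], [0, 0, 0]], [0.1, [0.0103, 0, 0.0387], [0, 0, 0]], [0.1, [0.0103, 0, 0.0387], [0, 0, 0]], [0.1, [0.0103, 0, 0.0387], [0, 0, 0]], [0.1, [0.0103, 0, 0.0387], [0, 0, 0]], [0.1, [0.0103, 0, 0.0387], [0, 0, 0]], [0.1, [0.0103, 0, 0.0387], [0, 0, 0]], [0.1, [0.0103, 0, 0.0387], [0, 0, 0]], [0.1, [0, 0, 0], [0, 0, 0]]])

```text
clock: 15.3
tcp_pos: [0.6507, -0.0073, 0.1551]
orientation: [-1.565, 0.021, -0.018]
contact_force: [0.5, 2.6, 0.1]
grip_width: 0.0226
```

Emit:
jog_arm(motion=[[0.1, [0, 0.02, 0], [0, 0, 0]], [0.1, [0, 0.02, 0], [0, 0, 0]], [0.1, [0, 0, 0], [0, 0, 0]], [0.1, [0, 0, 0], [0, 0, 0]]])

```text
clock: 15.63
tcp_pos: [0.6478, -0.0201, 0.1153]
orientation: [-1.571, 0.034, -0.026]
contact_force: [-0.0, -0.8, 0.2]
grip_width: 0.0223
```

```bash
python3 -c "
from h import *
go(*S(0,0),.0725)"
```

```text
15.63 [ 0.6478 -0.0201  0.1153] [-1.571  0.034 -0.026] [-0.  -0.8  0.2] 0.0223
yaw now -2.18 turn y -0.03 tilt [-0.005 -1.    -0.001]
shift mm [ 3.3 42.8 -1. ] norm 42.9
```

Emit:
jog_arm(motion=[[0.1, [0.003, 0.02, -0.001], [0, 0, 0]], [0.1, [0, 0.015, 0], [0, 0, 0]], [0.1, [0, 0.005, 0], [0, 0, 0]], [0.1, [0, 0, 0], [0, 0, 0]], [0.1, [0, 0, 0], [0, 0, 0]], [0.1, [0, 0, 0], [0, 0, 0]]])

```text
clock: 16.13
tcp_pos: [0.6533, -0.0211, 0.0786]
orientation: [-1.57, 0.028, -0.031]
contact_force: [0.9, -0.6, -0.7]
grip_width: 0.0219
```

```bash
python3 -c "
from h import *
go(*S(0,0),.0725)"
```

```text
16.13 [ 0.6533 -0.0211  0.0786] [-1.57   0.028 -0.031] [ 0.9 -0.6 -0.7] 0.0219
yaw now -2.17 turn y -0.02 tilt [ 0.002 -1.     0.   ]
shift mm [-2.3  6.1 -0.1] norm 6.5
```

Emit:
jog_arm(motion=[[0.1, [-0.002, 0.0055, 0], [0, 0, 0]], [0.1, [0, 0, 0], [0, 0, 0]], [0.1, [0, 0, 0], [0, 0, 0]]])

```text
clock: 16.38
tcp_pos: [0.6502, -0.0208, 0.0719]
orientation: [-1.57, 0.03, -0.029]
contact_force: [-0.2, -0.1, 0.1]
grip_width: 0.0222
```

Emit:
jog_arm(motion=[[0.1, [0, 0.001, 0], [0, 0, 0]], [0.1, [0, 0, 0], [0, 0, 0]], [0.42, [0, 0, 0], [0, 0, 0]], [0.42, [0, 0, 0], [0, 0, 0]], [0.42, [0, 0, 0], [0, 0, 0]], [0.42, [0, -0.02, 0], [0, 0, 0]], [0.42, [0, -0.04, 0], [0, 0, 0]], [0.42, [0, -0.03, 0], [0, 0, 0]], [0.6, [-0.025, 0, -0.03], [0, 0, 0]], [0.6, [-0.025, 0, -0.03], [0, 0, 0]]])

```text
clock: 17.22
tcp_pos: [0.6005, -0.0775, 0.163]
orientation: [-1.57, 0.021, -0.03]
contact_force: [-0.9, -1.3, -1.1]
grip_width: 0.0516
```

Emit:
jog_arm(motion=[[0.6, [-0.025, 0, -0.03], [0, 4.5, 0]], [0.6, [-0.025, 0, -0.03], [0, 0, 0]], [0.6, [-0.025, 0, -0.03], [0, 0, 0]], [0.6, [-0.025, 0, -0.03], [0, 0, 0]], [0.6, [-0.025, 0, -0.03], [0, 0, 0]], [0.6, [0, 0, -0.03], [0, 0, 0]], [0.6, [0, 0, 0], [0, 0, 0]], [0.6, [0, 0, 0], [0, 0, 0]]])

```text
clock: 17.88
tcp_pos: [0.4549, -0.2472, 0.1611]
orientation: [-1.569, 0.094, -0.095]
contact_force: [0.1, 0.6, -0.2]
grip_width: 0.0511
```

```bash
python3 -c "
from meas import *
f=grab('top');crop(f,200,100,460,280,'d1.png')
print('bay')
for o in rects(f,.0505,.0595,.58,.7,-.11,.09): print(o)
f=grab('side');crop(f,260,150,420,270,'d2.png')
for o in rects(f,.008,.02,.38,.62,-.44,-.2): print(o)
go(.4535,-.2905,.028,-7)
"
```

```text
bay
(np.int32(228), array([267.7763, 166.4825]), array([0.6524, 0.0288, 0.0564]), np.float64(0.05660406179511274), ((653.3875732421875, 28.53325843811035), (24.5711727142334, 69.44874572753906), 86.4765625))
(np.int32(218), array([286.9037, 166.3991]), array([ 0.6506, -0.0216,  0.0566]), np.float64(0.05677157040283404), ((650.7932739257812, -20.576126098632812), (23.999794006347656, 70.24855041503906), 88.44412231445312))
(np.int32(158), array([340.443 , 264.5506]), array([ 0.4515, -0.2928,  0.0131]), np.float64(0.0131980230549531), ((452.6496276855469, -292.09271240234375), (31.125349044799805, 71.52081298828125), 88.75715637207031))
17.98 [ 0.4561 -0.2446  0.1607] [-1.568  0.09  -0.091] [ 0.2  0.4 -0.1] 0.0513
yaw now -6.6 turn y 0.4 tilt [ 0.    -1.     0.001]
shift mm [  3.1 132.7 -45.9] norm 140.5
```

View pics/d1.png

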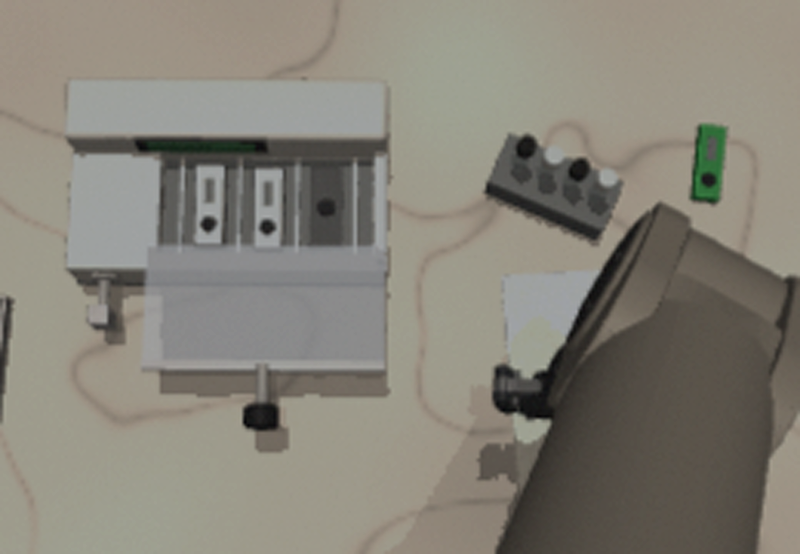

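View pics/d2.png

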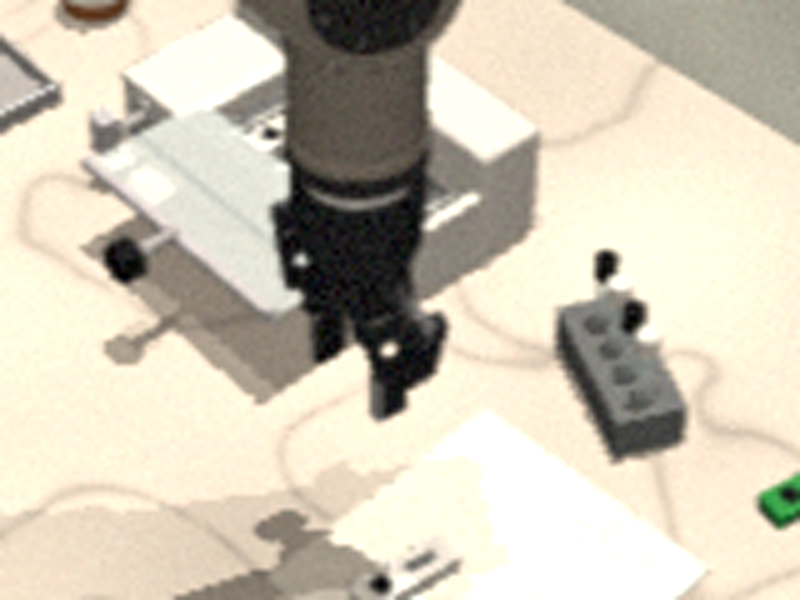

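Emit:
jog_arm(motion=[[0.6, [0.002, 0.02, -0.023], [0, 0.4, 0]], [0.6, [0, 0.03, -0.023], [0, 0, 0]], [0.6, [0, 0.025, 0], [0, 0, 0]], [0.6, [0, 0, 0], [0, 0, 0]], [0.6, [0, 0, 0], [0, 0, 0]]])

```text
clock: 18.4
tcp_pos: [0.4519, -0.2894, 0.0848]
orientation: [-1.567, 0.097, -0.092]
contact_force: [0.6, 0.3, -0.2]
grip_width: 0.0509
```

```bash
python3 -c "
from meas import *
go(.4535,-.2905,.0275,-7)
"
```

```text
18.4 [ 0.4519 -0.2894  0.0848] [-1.567  0.097 -0.092] [ 0.6  0.3 -0.2] 0.0509
yaw now -6.93 turn y 0.07 tilt [-0.003 -1.     0.002]
shift mm [ 1.7 57.3 -0.9] norm 57.3
```

Emit:
jog_arm(motion=[[0.6, [0.001, 0.025, -0.001], [0, 0, 0]], [0.6, [0, 0.02, 0], [0, 0, 0]], [0.6, [0, 0.0125, 0], [0, 0, 0]], [0.6, [0, 0, 0], [0, 0, 0]], [0.1, [0, 0, 0], [0, 0, 0]], [0.1, [0, 0, 0], [0, 0, 0]], [0.1, [0, 0, 0], [0, 0, 0]], [0.1, [0, 0, 0], [0, 0, 0]], [0.1, [0, 0, 0], [0, 0, 0]], [0.1, [0, 0, 0], [0, 0, 0]]])

```text
clock: 19.23
tcp_pos: [0.4539, -0.2927, 0.0299]
orientation: [-1.569, 0.095, -0.098]
contact_force: [-0.9, 1.7, 7.6]
grip_width: 0.0219
```

Emit:
jog_arm(motion=[[0.1, [0, 0, 0], [0, 0, 0]], [0.1, [0, -0.02, 0], [0, 0, 0]], [0.1, [0, -0.04, 0], [0, 0, 0]], [0.1, [0, -0.04, 0], [0, 0, 0]], [0.1, [0, -0.03, 0], [0, -4.8, 0]], [0.1, [0, 0, 0], [0, 0, 0]], [0.1, [0, 0, 0], [0, 0, 0]]])

```text
clock: 19.82
tcp_pos: [0.4542, -0.2931, 0.1608]
orientation: [-1.572, 0.027, -0.035]
contact_force: [-0.3, 1.0, -0.5]
grip_width: 0.022
```

```bash
python3 -c "
from h import *
go(*S(0,-.05),.15)
f=grab('side');crop(f,280,170,440,290,'d3.png')"
```

```text
19.82 [ 0.4542 -0.2931  0.1608] [-1.572  0.027 -0.035] [-0.3  1.  -0.5] 0.022
yaw now -2.27 turn y -0.12 tilt [ 0.005 -1.    -0.001]
shift mm [186.5  10.8 229.1] norm 295.6
```

View pics/d3.png

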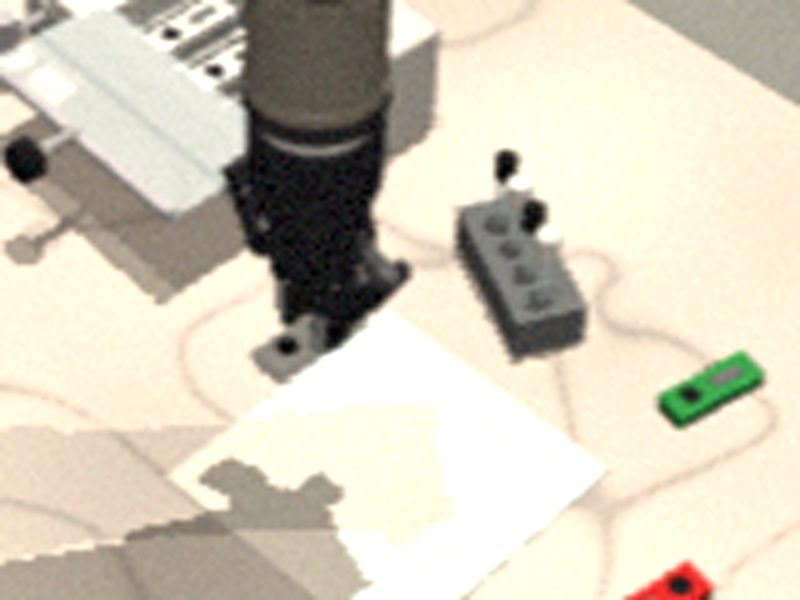

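Emit:
jog_arm(motion=[[0.1, [0.0233, 0, 0.0286], [0, 0, 0]], [0.1, [0.0233, 0, 0.0286], [0, 0, 0]], [0.1, [0.0233, 0, 0.0286], [0, 0, 0]], [0.1, [0.0233, 0, 0.0286], [0, 0, 0]], [0.1, [0.0233, 0, 0.0286], [0, 0, 0]], [0.1, [0.0233, 0, 0.0286], [0, 0, 0]], [0.1, [0.0233, 0, 0.0286], [0, 0, 0]], [0.1, [0.0233, 0, 0.0286], [0, 0, 0]], [0.1, [0, 0, 0], [0, 0, 0]], [0.1, [0, 0, 0], [0, 0, 0]]])

```text
clock: 20.7
tcp_pos: [0.6483, -0.0677, 0.1559]
orientation: [-1.57, 0.03, -0.025]
contact_force: [-0.1, -1.0, -0.9]
grip_width: 0.0222
```

Emit:
jog_arm(motion=[[0.1, [0, 0.02, 0], [0, 0, 0]], [0.1, [0, 0.02, 0], [0, 0, 0]], [0.1, [0, 0, 0], [0, 0, 0]], [0.1, [0, 0, 0], [0, 0, 0]]])

```text
clock: 21.03
tcp_pos: [0.646, -0.0723, 0.1166]
orientation: [-1.571, 0.036, -0.029]
contact_force: [-0.2, 0.7, 0.2]
grip_width: 0.0219
```

```bash
python3 -c "
from h import *
go(*S(0,-.05),.0725)"
```

```text
21.03 [ 0.646  -0.0723  0.1166] [-1.571  0.036 -0.029] [-0.2  0.7  0.2] 0.0219
yaw now -2.37 turn y -0.22 tilt [-0.005 -1.    -0.001]
shift mm [ 3.1 44.1  1.3] norm 44.2
```

Emit:
jog_arm(motion=[[0.1, [0.002, 0.02, 0.001], [0, 0, 0]], [0.1, [0, 0.014, 0], [0, 0, 0]], [0.1, [0, 0.006, 0], [0, 0, 0]], [0.1, [0, 0, 0], [0, 0, 0]], [0.1, [0, 0, 0], [0, 0, 0]], [0.1, [0, 0, 0], [0, 0, 0]]])

```text
clock: 21.53
tcp_pos: [0.6506, -0.0705, 0.0791]
orientation: [-1.571, 0.03, -0.032]
contact_force: [-0.3, -0.6, -1.0]
grip_width: 0.0219
```

```bash
python3 -c "
from h import *
go(*S(0,-.05),.0725)"
```

```text
21.53 [ 0.6506 -0.0705  0.0791] [-1.571  0.03  -0.032] [-0.3 -0.6 -1. ] 0.0219
yaw now -2.27 turn y -0.12 tilt [ 0.001 -1.    -0.   ]
shift mm [-1.4  6.6 -0.7] norm 6.8
```

Emit:
jog_arm(motion=[[0.1, [-0.001, 0.0065, -0.0005], [0, 0, 0]], [0.1, [0, 0, 0], [0, 0, 0]], [0.1, [0, 0, 0], [0, 0, 0]], [0.1, [0, 0, 0], [0, 0, 0]], [0.42, [0, 0, 0], [0, 0, 0]], [0.42, [0, 0, 0], [0, 0, 0]], [0.42, [0, 0, 0], [0, 0, 0]], [0.42, [0, -0.02, 0], [0, 0, 0]], [0.42, [0, -0.04, 0], [0, 0, 0]], [0.42, [0, -0.03, 0], [0, 0, 0]]])

```text
clock: 22.37
tcp_pos: [0.6488, -0.0708, 0.1631]
orientation: [-1.571, 0.032, -0.03]
contact_force: [1.8, -0.1, -0.1]
grip_width: 0.0361
```

Emit:
jog_arm(motion=[[0.8, [-0.037, 0, 0.01], [0, 0, 0]], [0.8, [-0.037, 0, 0.01], [0, 0, 0]], [0.8, [-0.037, 0, 0.01], [0, 0, 0]], [0.8, [-0.037, 0, 0.01], [0, 0, 0]], [0.8, [-0.037, 0, 0.01], [0, 0, 0]], [0.8, [0, 0, 0], [0, 0, 0]], [0.8, [0, 0, 0], [0, 0, 0]]])

```text
clock: 22.95
tcp_pos: [0.4641, -0.0127, 0.1618]
orientation: [-1.57, 0.031, -0.029]
contact_force: [1.7, 0.1, 0.7]
grip_width: 0.0681
```

```bash
python3 -c "
from meas import *
f=grab('top');crop(f,200,100,400,250,'e1.png')
print('bay')
for o in rects(f,.0505,.0595,.58,.7,-.11,.09): print(o)
go(*S(-.185,0),.074)
f=grab('side');crop(f,240,110,400,230,'e2.png')
"
```

```text
bay
(np.int32(207), array([267.8164, 165.9034]), array([0.654 , 0.0287, 0.0565]), np.float64(0.056653249249981164), ((655.653564453125, 29.05626106262207), (24.273242950439453, 65.43836975097656), 87.51560974121094))
(np.int32(182), array([286.9725, 164.2747]), array([ 0.6565, -0.0219,  0.0563]), np.float64(0.05629366160368893), ((653.6008911132812, -22.32720184326172), (24.609926223754883, 64.37599182128906), 86.34590148925781))
(np.int32(223), array([305.8744, 166.6637]), array([ 0.648 , -0.0716,  0.0564]), np.float64(0.0567442903227281), ((648.6060180664062, -70.65699005126953), (23.74785614013672, 69.9078140258789), 87.81002807617188))
23.0 [ 0.4662 -0.0131  0.1622] [-1.57   0.03  -0.031] [0.7 0.6 0.9] 0.0681
yaw now -2.21 turn y -0.06 tilt [ 0.001 -1.     0.001]
shift mm [-0.1 88.2 -1.2] norm 88.2
```

View pics/e1.png

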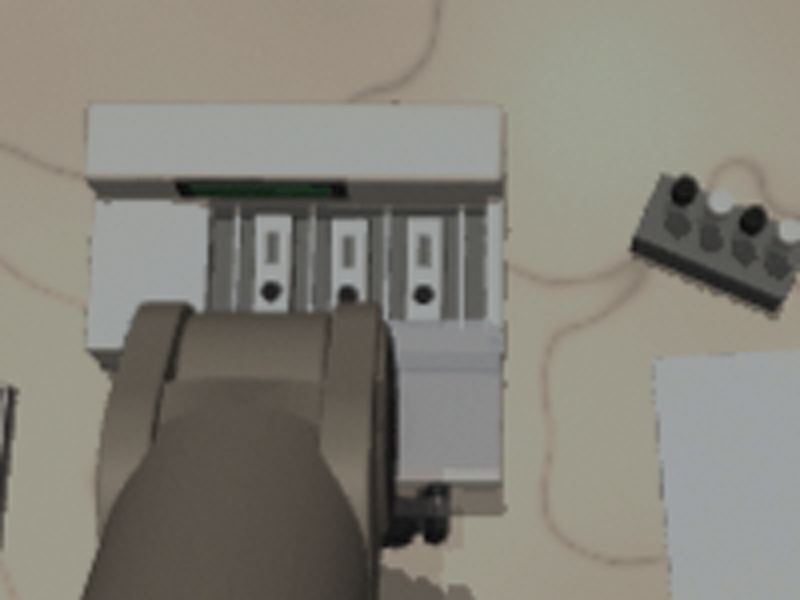

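View pics/e2.png

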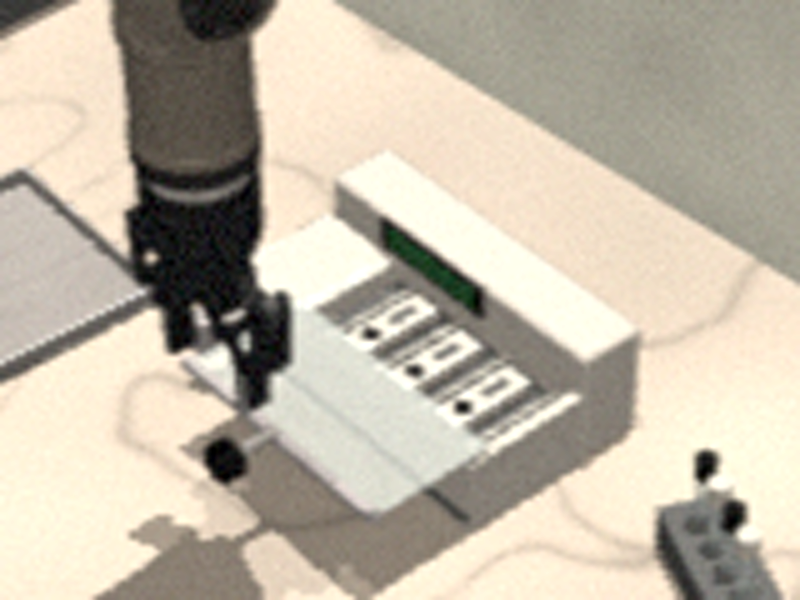

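Emit:
jog_arm(motion=[[0.8, [0, 0.035, -0.001], [0, 0, 0]], [0.8, [0, 0.035, 0], [0, 0, 0]], [0.8, [0, 0.016, 0], [0, 0, 0]], [0.8, [0, 0, 0], [0, 0, 0]], [0.1, [0, 0, 0], [0, 0, 0]], [0.1, [0, 0, 0], [0, 0, 0]], [0.1, [0, 0, 0], [0, 0, 0]], [0.1, [0, 0, 0], [0, 0, 0]], [0.1, [0, 0, 0], [0, 0, 0]], [0.1, [0, 0, 0], [0, 0, 0]]])

```text
clock: 23.88
tcp_pos: [0.4681, -0.0124, 0.0776]
orientation: [-1.568, 0.027, -0.033]
contact_force: [-0.2, 6.8, 3.2]
grip_width: 0.0283
```

```bash
python3 -c "
from h import *
go(*S(-.095,0),.078)"
```

```text
23.88 [ 0.4681 -0.0124  0.0776] [-1.568  0.027 -0.033] [-0.2  6.8  3.2] 0.0283
yaw now -2.17 turn y -0.02 tilt [ 0.004 -1.     0.003]
shift mm [88.1 -0.4 -1.9] norm 88.2
```

Emit:
jog_arm(motion=[[0.1, [0.008, 0, 0], [0, 0, 0]], [0.1, [0.012, 0, -0.001], [0, 0, 0]], [0.1, [0.012, 0, 0], [0, 0, 0]], [0.1, [0.012, 0, 0], [0, 0, 0]], [0.1, [0.012, 0, 0], [0, 0, 0]], [0.1, [0.012, 0, 0], [0, 0, 0]], [0.1, [0.012, 0, 0], [0, 0, 0]], [0.1, [0.01, 0, 0], [0, 0, 0]], [0.1, [0.002, 0, 0], [0, 0, 0]], [0.1, [0, 0, 0], [0, 0, 0]]])

```text
clock: 24.72
tcp_pos: [0.5578, -0.0165, 0.0775]
orientation: [-1.567, 0.031, -0.028]
contact_force: [-6.3, 6.1, 9.4]
grip_width: 0.0282
```

Emit:
jog_arm(motion=[[0.1, [0, 0, 0], [0, 0, 0]], [0.1, [0, 0, 0], [0, 0, 0]]])

```text
clock: 24.88
tcp_pos: [0.5578, -0.0165, 0.0775]
orientation: [-1.567, 0.03, -0.029]
contact_force: [-5.5, 6.1, 9.1]
grip_width: 0.0287
```

```bash
python3 -c "
from h import *
go(*S(-.095,0),.078)
f=grab('side');crop(f,240,110,400,230,'e3.png')"
```

```text
24.88 [ 0.5578 -0.0165  0.0775] [-1.567  0.03  -0.029] [-5.5  6.1  9.1] 0.0287
yaw now -2.16 turn y -0.01 tilt [-0.001 -1.     0.003]
shift mm [-1.7 -0.5 -1.2] norm 2.1
```

View pics/e3.png

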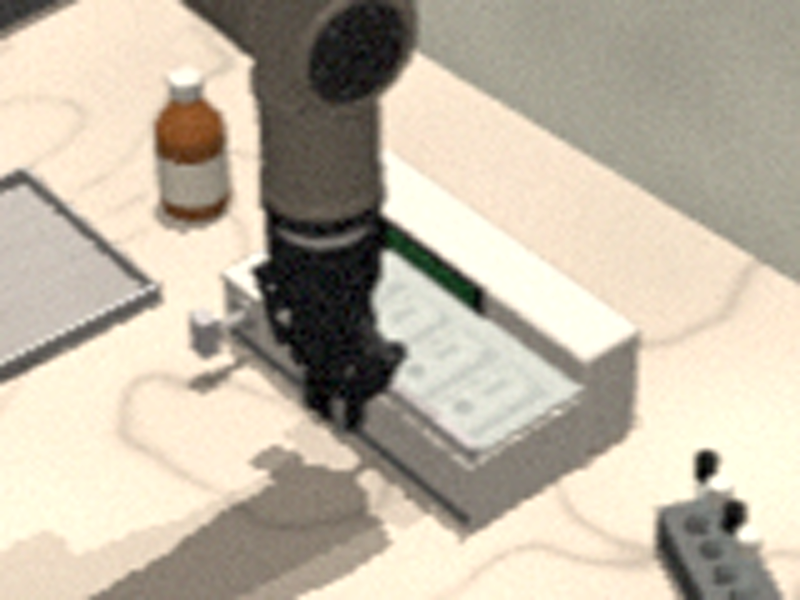

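Emit:
jog_arm(motion=[[0.7, [0, 0, 0], [0, 0, 0]], [0.7, [0, 0, 0], [0, 0, 0]], [0.7, [0, 0, 0], [0, 0, 0]], [0.7, [0, -0.03, 0], [0, 0, 0]], [0.7, [0, -0.03, 0], [0, 0, 0]], [0.7, [0, -0.01, 0.03], [0, 0, 0]], [0.7, [0, 0, 0.038], [0, 0, 0]], [0.7, [0, 0, 0.037], [0, 0, 0]], [0.7, [-0.004, 0, 0.035], [0, 0, 0]], [0.7, [0, 0, 0], [0, 0, 0]]])

```text
clock: 25.77
tcp_pos: [0.5592, 0.1303, 0.146]
orientation: [-1.566, 0.022, -0.023]
contact_force: [-0.5, 1.2, 0.2]
grip_width: 0.0599
```

```bash
python3 -c "
from meas import *
f=grab('top');crop(f,200,100,400,250,'f1.png')
print('bay')
g=cv2.cvtColor(f['image'],cv2.COLOR_RGB2GRAY)
n,l,s,ce=cv2.connectedComponentsWithStats((g<45).astype(np.uint8)[190:215,270:300])
print(s,ce)
for o in rects(f,.052,.066,.54,.585,.10,.15,10): print(o)
go(*S(-.098,.14),.1)
f=grab('side');crop(f,240,110,400,230,'f2.png')
"
```

```text
bay
[[  0   0  30  25 636]
 [  0   2  13   1  13]
 [ 18   2  12   1  12]
 [ 10   5  11  10  89]] [[14.4057 12.75  ]
 [ 6.      2.    ]
 [23.5     2.    ]
 [15.2022  9.4494]]
(np.int32(43), array([231.907, 202.   ]), array([0.5595, 0.1224, 0.0601]), np.float64(0.060355683915606306), ((559.9776000976562, 122.2513198852539), (16.194841384887695, 15.4696683883667), 87.88959503173828))
25.82 [0.5594 0.1261 0.146 ] [-1.569  0.025 -0.025] [ 0.5 -1.7  0.1] 0.0597
yaw now -1.82 turn y 0.33 tilt [ 0.    -1.     0.002]
shift mm [-0.9 46.  -3.7] norm 46.1
```

View pics/f1.png

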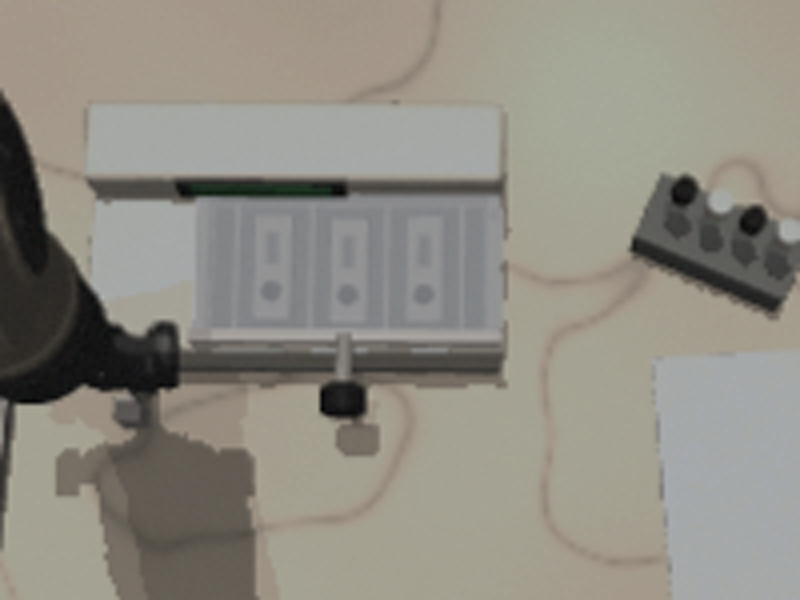

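View pics/f2.png

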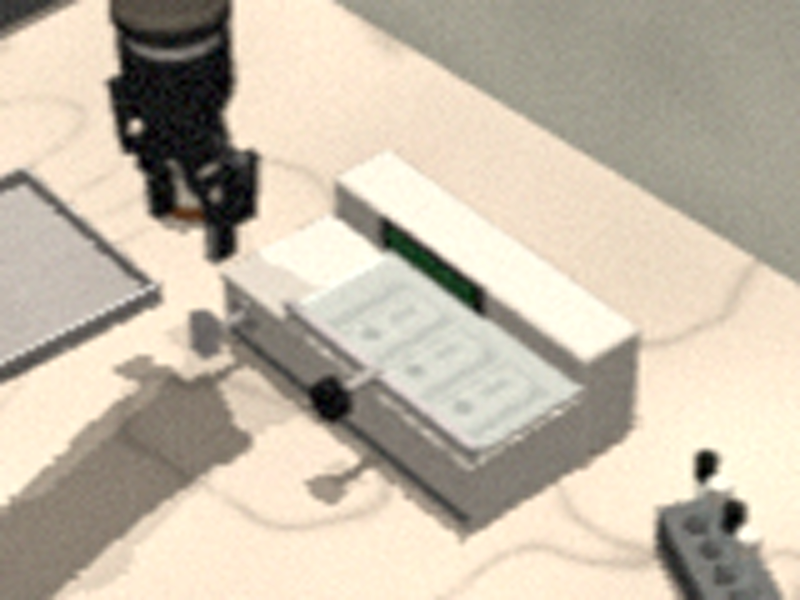

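Emit:
jog_arm(motion=[[0.7, [-0.001, 0.03, -0.0035], [0, 0.3, 0]], [0.7, [0, 0.02, 0], [0, 0, 0]], [0.7, [0, 0, 0], [0, 0, 0]], [0.7, [0, 0, 0], [0, 0, 0]], [0.7, [0, 0, 0], [0, 0, 0]]], force=60)

```text
clock: 26.28
tcp_pos: [0.5593, 0.1164, 0.0968]
orientation: [-1.571, 0.035, -0.037]
contact_force: [-0.1, 0.1, 0.7]
grip_width: 0.0597
```

```bash
python3 -c "
from h import *
go(*S(-.098,.14),.046)"
```

```text
26.28 [0.5593 0.1164 0.0968] [-1.571  0.035 -0.037] [-0.1  0.1  0.7] 0.0597
yaw now -2.66 turn y -0.51 tilt [ 0.001 -1.    -0.   ]
shift mm [-1.2 50.8  6. ] norm 51.2
```

Emit:
jog_arm(motion=[[0.7, [-0.001, 0, 0.006], [0, -0.5, 0]], [0.7, [0, 0.02, 0], [0, 0, 0]], [0.7, [0, 0.02, 0], [0, 0, 0]], [0.7, [0, 0.01, 0], [0, 0, 0]], [0.7, [0, 0, 0], [0, 0, 0]], [0.7, [0, 0, 0], [0, 0, 0]], [0.7, [0, 0, 0], [0, 0, 0]]])

```text
clock: 26.87
tcp_pos: [0.5585, 0.1238, 0.0469]
orientation: [-1.57, 0.027, -0.029]
contact_force: [-0.1, -0.0, 0.4]
grip_width: 0.0599
```

```bash
python3 -c "
from h import *
go(*S(-.098,.14),.046)"
```

```text
26.87 [0.5585 0.1238 0.0469] [-1.57   0.027 -0.029] [-0.1 -0.   0.4] 0.0599
yaw now -2.06 turn y 0.09 tilt [ 0.002 -1.     0.001]
shift mm [-0.2  0.9 -1.4] norm 1.7
```

Emit:
jog_arm(motion=[[0.7, [0, 0, -0.001], [0, 0, 0]], [0.0, [0, 0, 0], [0, 0, 0]], [0.0, [0, 0, 0], [0, 0, 0]], [0.0, [0, 0, 0], [0, 0, 0]], [0.0, [0, 0, 0], [0, 0, 0]], [0.0, [0, 0, 0], [0, 0, 0]], [0.0, [0, 0, 0], [0, 0, 0]], [0.0, [0, 0, 0], [0, 0, 0]], [0.0, [0, 0, 0], [0, 0, 0]]])

```text
clock: 27.62
tcp_pos: [0.5579, 0.1237, 0.0463]
orientation: [-1.569, 0.027, -0.028]
contact_force: [-1.4, 2.7, 5.8]
grip_width: 0.0172
```

```bash
python3 -c "
from h import *
go(*S(-.128,.14),.046)
f=grab('side');crop(f,240,110,400,230,'f3.png')"
```

```text
27.62 [0.5579 0.1237 0.0463] [-1.569  0.027 -0.028] [-1.4  2.7  5.8] 0.0172
yaw now -2.03 turn y 0.12 tilt [ 0.001 -1.     0.001]
shift mm [-29.5   0.3  -1.3] norm 29.6
```

View pics/f3.png

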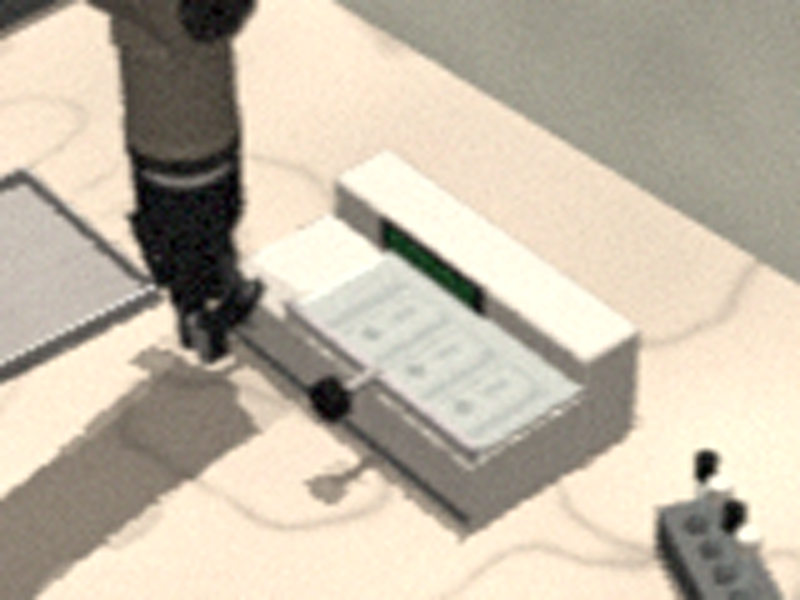

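Emit:
jog_arm(motion=[[0.0, [-0.004, 0, 0], [0, 0, 0]], [0.0, [-0.006, 0, 0], [0, 0, 0]], [0.0, [-0.006, 0, 0], [0, 0, 0]], [0.0, [-0.006, 0, 0], [0, 0, 0]], [0.0, [-0.005, 0, 0], [0, 0, 0]], [0.0, [-0.003, 0, 0], [0, 0, 0]], [0.0, [0, 0, 0], [0, 0, 0]], [0.0, [0, 0, 0], [0, 0, 0]]])

```text
clock: 28.33
tcp_pos: [0.5301, 0.1249, 0.0464]
orientation: [-1.569, 0.024, -0.032]
contact_force: [6.4, 4.9, -2.5]
grip_width: 0.0175
```

Emit:
jog_arm(motion=[[0.0, [-0.0025, 0, 0], [0, 0, 0]], [0.0, [0, 0, 0], [0, 0, 0]], [0.0, [0, 0, 0], [0, 0, 0]]])

```text
clock: 28.58
tcp_pos: [0.5279, 0.125, 0.0464]
orientation: [-1.569, 0.023, -0.032]
contact_force: [7.7, 4.0, -2.1]
grip_width: 0.0172
```

```bash
python3 -c "
from h import *
st()
f=grab('side');crop(f,250,140,330,200,'f4.png')
print(proj(f,[*S(-.064,.14),.043]),proj(f,[*S(-.128,.14),.043]))
f=grab('top');crop(f,200,170,280,230,'f5.png')"
```

```text
28.58 [0.5279 0.125  0.0464] [-1.569  0.023 -0.032] [ 7.7  4.  -2.1] 0.0172
(np.float64(287.57152300721725), np.float64(172.39827155756691)) (np.float64(273.35990570178046), np.float64(180.32096252201984))
```

View pics/f4.png

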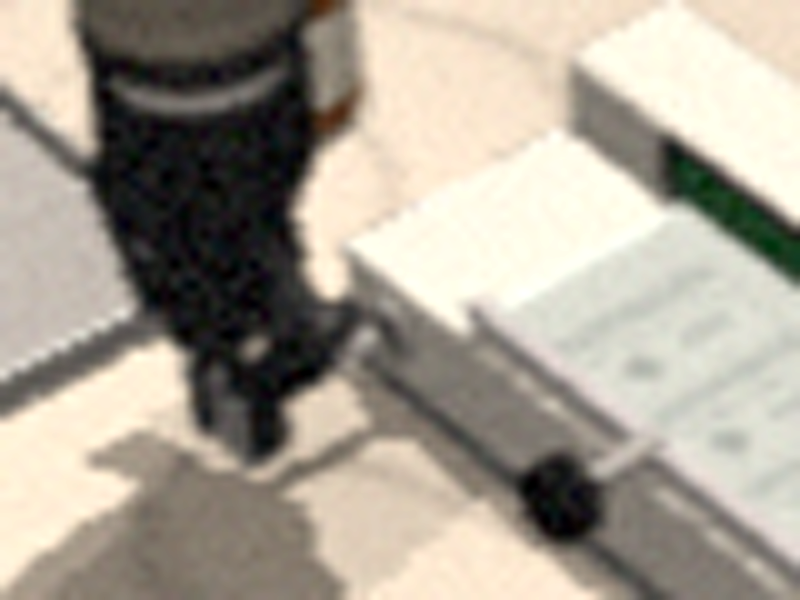

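View pics/f5.png

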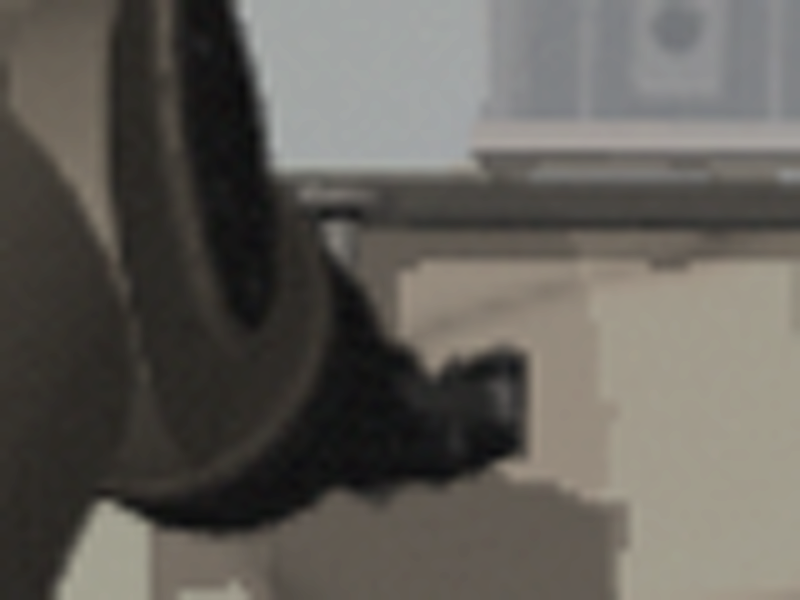

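Emit:
jog_arm(motion=[[0.0, [-0.0005, 0, 0], [0, 0, 0]], [0.0, [0, 0, 0], [0, 0, 0]], [0.0, [0, 0, 0], [0, 0, 0]], [0.0, [0, 0, 0], [0, 0, 0]], [0.0, [0, 0, 0], [0, 0, 0]], [0.0, [0, 0, 0], [0, 0, 0]], [0.0, [0, 0, 0], [0, 0, 0]], [0.0, [0, 0, 0], [0, 0, 0]], [0.0, [0, 0, 0], [0, 0, 0]], [0.0, [0, 0, 0], [0, 0, 0]]])

```text
clock: 29.52
tcp_pos: [0.5275, 0.125, 0.0464]
orientation: [-1.569, 0.023, -0.033]
contact_force: [7.6, 4.4, -3.6]
grip_width: 0.0171
```

Emit:
jog_arm(motion=[[0.0, [0, 0, 0], [0, 0, 0]], [0.0, [0, 0, 0], [0, 0, 0]], [0.0, [0, 0, 0], [0, 0, 0]], [0.0, [0, 0, 0], [0, 0, 0]], [0.0, [0, 0, 0], [0, 0, 0]], [0.0, [0, 0, 0], [0, 0, 0]], [0.0, [0, 0, 0], [0, 0, 0]], [0.0, [0, 0, 0], [0, 0, 0]], [0.0, [0, 0, 0], [0, 0, 0]], [0.0, [0, 0, 0], [0, 0, 0]]])

```text
clock: 30.35
tcp_pos: [0.5275, 0.125, 0.0464]
orientation: [-1.569, 0.023, -0.033]
contact_force: [7.6, 4.5, -4.1]
grip_width: 0.0172
```

Emit:
jog_arm(motion=[[0.0, [0, 0, 0], [0, 0, 0]], [0.0, [0, 0, 0], [0, 0, 0]], [0.0, [0, 0, 0], [0, 0, 0]], [0.0, [0, 0, 0], [0, 0, 0]], [0.0, [0, 0, 0], [0, 0, 0]], [0.0, [0, 0, 0], [0, 0, 0]], [0.0, [0, 0, 0], [0, 0, 0]], [0.0, [0, 0, 0], [0, 0, 0]], [0.0, [0, 0, 0], [0, 0, 0]], [0.0, [0, 0, 0], [0, 0, 0]]])

```text
clock: 31.18
tcp_pos: [0.5275, 0.125, 0.0464]
orientation: [-1.569, 0.023, -0.033]
contact_force: [7.2, 4.4, -4.4]
grip_width: 0.0172
```

```bash
python3 -c "
from h import *
st()
f=grab('top');crop(f,200,170,280,230,'f6.png')"
```

```text
31.18 [0.5275 0.125  0.0464] [-1.569  0.023 -0.033] [ 7.2  4.4 -4.4] 0.0172
```

View pics/f6.png

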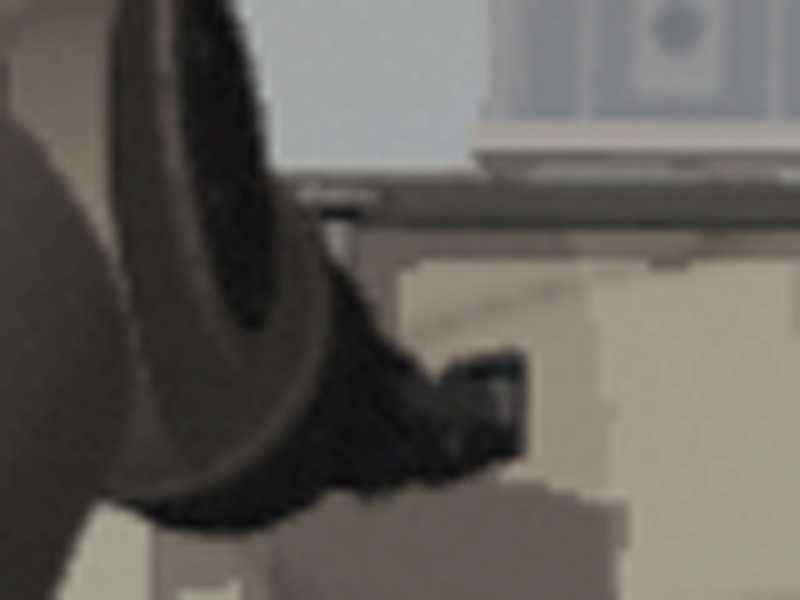

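Emit:
jog_arm(motion=[[0.0, [0.008, 0, 0], [0, 0, 0]], [0.0, [0.008, 0, 0], [0, 0, 0]], [0.0, [0.008, 0, 0], [0, 0, 0]], [0.0, [0.005, 0, 0], [0, 0, 0]], [0.0, [0.002, 0, 0], [0, 0, 0]], [0.0, [0, 0, 0], [0, 0, 0]], [0.7, [0, 0, 0], [0, 0, 0]], [0.7, [0, 0, 0], [0, 0, 0]], [0.7, [0, 0, 0], [0, 0, 0]], [0.7, [0, 0, 0], [0, 0, 0]]])

```text
clock: 32.07
tcp_pos: [0.5549, 0.1219, 0.0454]
orientation: [-1.571, 0.03, -0.027]
contact_force: [0.7, 0.5, 0.2]
grip_width: 0.0596
```

Emit:
jog_arm(motion=[[0.8, [0, -0.02, 0], [0, 0, 0]], [0.8, [0, -0.04, 0], [0, 0, 0]], [0.8, [0, -0.04, 0], [0, 0, 0]], [0.8, [0, -0.005, -0.03], [0, 0, 0]], [0.8, [0, 0, -0.036], [0, 0, 0]], [0.8, [0, 0, -0.037], [0, 0, 0]], [0.8, [0, 0, -0.037], [0, 0, 0]], [0.8, [0, 0, 0], [0, 0, 0]], [0.8, [0, 0, 0], [0, 0, 0]]])

```text
clock: 32.82
tcp_pos: [0.5499, -0.0205, 0.1508]
orientation: [-1.572, 0.033, -0.032]
contact_force: [-0.1, 0.7, 0.0]
grip_width: 0.0686
```

```bash
python3 -c "
from meas import *
f=grab('top');crop(f,200,100,400,250,'g1.png')
for o in rects(f,.052,.066,.5,.585,.10,.15,10): print(o)
go(*S(-.095,0),.075)
f=grab('side');crop(f,240,110,400,230,'g2.png')
"
```

```text
32.87 [ 0.5502 -0.0181  0.1507] [-1.571  0.03  -0.029] [0.2 0.4 0.1] 0.0686
yaw now -2.18 turn y -0.03 tilt [-0.001 -1.     0.   ]
shift mm [ 5.9 75.7  0.7] norm 75.9
```

View pics/g1.png

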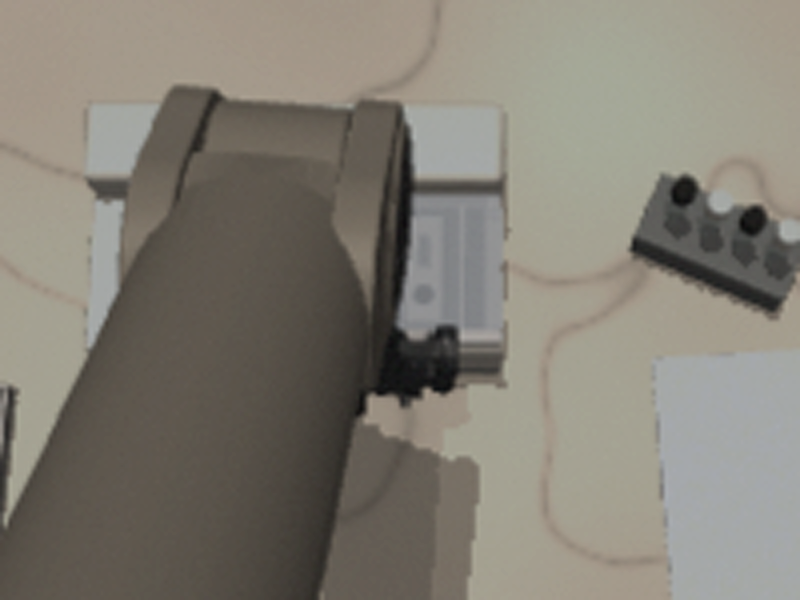

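View pics/g2.png

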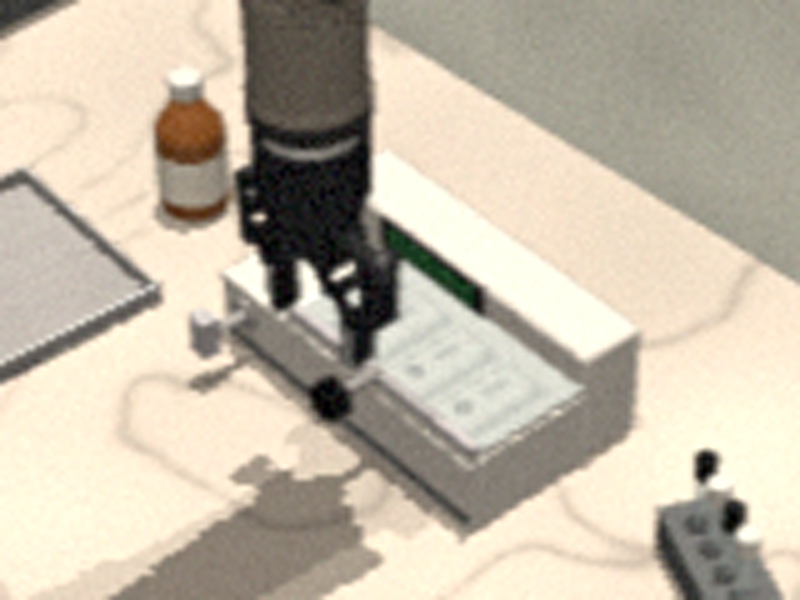

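Emit:
jog_arm(motion=[[0.8, [0.006, 0.03, 0], [0, 0, 0]], [0.8, [0, 0.03, 0], [0, 0, 0]], [0.8, [0, 0.014, 0], [0, 0, 0]], [0.8, [0, 0, 0], [0, 0, 0]], [0.1, [0, 0, 0], [0, 0, 0]], [0.1, [0, 0, 0], [0, 0, 0]], [0.1, [0, 0, 0], [0, 0, 0]], [0.1, [0, 0, 0], [0, 0, 0]], [0.1, [0, 0, 0], [0, 0, 0]], [0.1, [0, 0, 0], [0, 0, 0]]])

```text
clock: 33.75
tcp_pos: [0.5577, -0.0165, 0.0784]
orientation: [-1.569, 0.026, -0.03]
contact_force: [-0.8, 2.9, 5.8]
grip_width: 0.0273
```

Emit:
jog_arm(motion=[[0.1, [-0.005, 0, 0], [0, 0, 0]], [0.1, [-0.008, 0, 0], [0, 0, 0]], [0.1, [-0.012, 0, 0], [0, 0, 0]], [0.1, [-0.012, 0, 0], [0, 0, 0]], [0.1, [-0.012, 0, 0], [0, 0, 0]], [0.1, [-0.012, 0, 0], [0, 0, 0]], [0.1, [-0.012, 0, 0], [0, 0, 0]], [0.1, [-0.012, 0, 0], [0, 0, 0]], [0.1, [-0.008, 0, 0], [0, 0, 0]], [0.1, [0, 0, 0], [0, 0, 0]]])

```text
clock: 34.58
tcp_pos: [0.4676, -0.0124, 0.0785]
orientation: [-1.569, 0.019, -0.035]
contact_force: [7.3, 4.1, -4.8]
grip_width: 0.0279
```

```bash
python3 -c "
from meas import *
go(*S(-.185,0),.075)
f=grab('side');crop(f,240,110,400,230,'g3.png')
"
```

```text
34.58 [ 0.4676 -0.0124  0.0785] [-1.569  0.019 -0.035] [ 7.3  4.1 -4.8] 0.0279
yaw now -1.97 turn y 0.18 tilt [ 0.01  -1.     0.002]
shift mm [-1.4  3.5 -1.9] norm 4.3
```

View pics/g3.png

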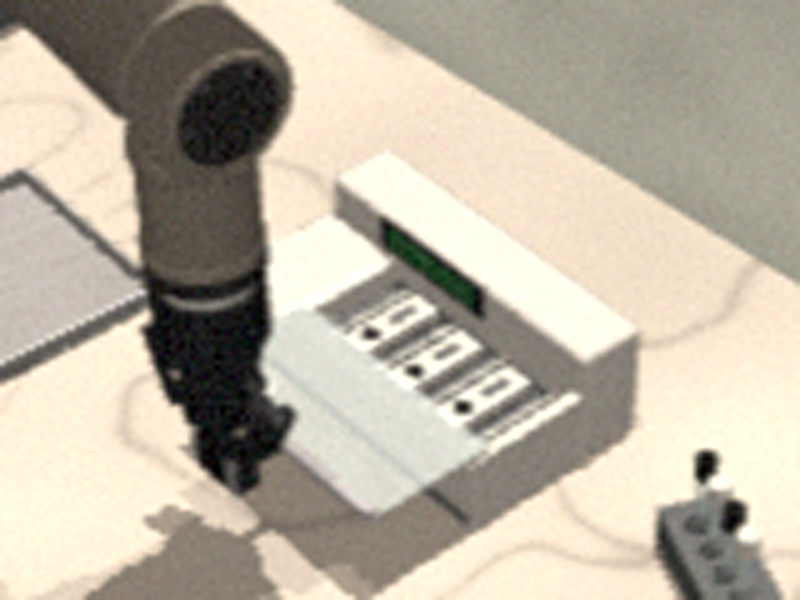

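Emit:
jog_arm(motion=[[0.8, [0, 0, 0], [0, 0, 0]], [0.8, [0, 0, 0], [0, 0, 0]], [0.8, [0, 0, 0], [0, 0, 0]], [0.8, [0, -0.03, 0], [0, 0, 0]], [0.8, [0, -0.04, 0], [0, 0, 0]], [0.42, [0.037, 0, 0.01], [0, 0, 0]], [0.42, [0.037, 0, 0.01], [0, 0, 0]], [0.42, [0.037, 0, 0.01], [0, 0, 0]], [0.42, [0.037, 0, 0.01], [0, 0, 0]], [0.42, [0.037, 0, 0.01], [0, 0, 0]]], force=40)

```text
clock: 35.47
tcp_pos: [0.6515, 0.0294, 0.147]
orientation: [-1.571, 0.029, -0.028]
contact_force: [0.9, -0.2, 0.4]
grip_width: 0.0359
```

Emit:
jog_arm(motion=[[0.42, [0, 0, 0], [0, 0, 0]], [0.42, [0, 0, 0], [0, 0, 0]], [0.42, [0, 0, 0], [0, 0, 0]]])

```text
clock: 35.72
tcp_pos: [0.6493, 0.0284, 0.1461]
orientation: [-1.572, 0.03, -0.027]
contact_force: [-0.6, -0.3, 0.6]
grip_width: 0.0359
```

```bash
python3 -c "
from meas import *
go(.653,.0288,.072)
f=grab('side');crop(f,240,110,400,230,'h1.png')
"
```

```text
35.72 [0.6493 0.0284 0.1461] [-1.572  0.03  -0.027] [-0.6 -0.3  0.6] 0.0359
yaw now -2.09 turn y 0.06 tilt [-0.002 -1.    -0.001]
shift mm [ 3.7 74.1  0.6] norm 74.2
```

View pics/h1.png

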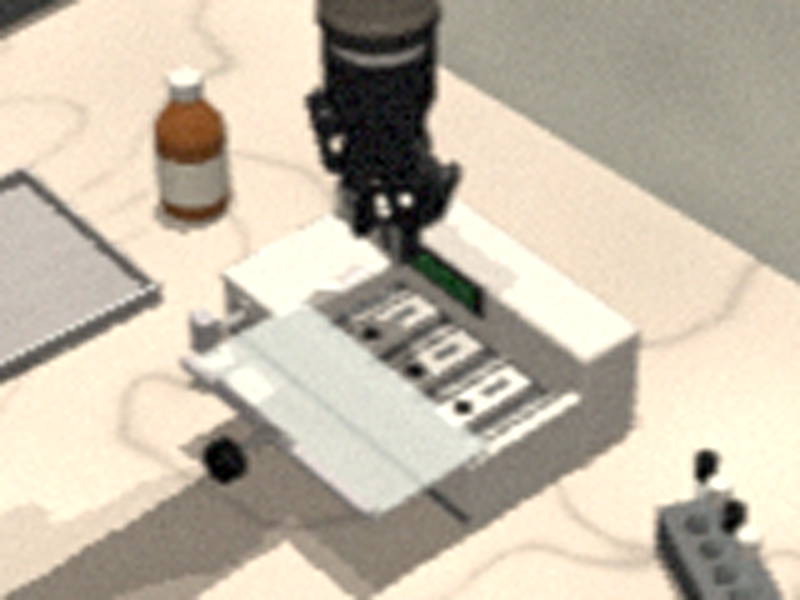

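Emit:
jog_arm(motion=[[0.46, [0.0035, 0.03, 0.0005], [0, 0, 0]], [0.46, [0, 0.02, 0], [0, 0, 0]], [0.46, [0, 0, 0], [0, 0, 0]], [0.46, [0, 0, 0], [0, 0, 0]], [0.46, [0, 0, 0], [0, 0, 0]]])

```text
clock: 36.18
tcp_pos: [0.6539, 0.029, 0.0981]
orientation: [-1.571, 0.028, -0.029]
contact_force: [-0.2, -0.1, 0.5]
grip_width: 0.0392
```

```bash
python3 -c "
from meas import *
go(.653,.0288,.0705)
"
```

```text
36.18 [0.6539 0.029  0.0981] [-1.571  0.028 -0.029] [-0.2 -0.1  0.5] 0.0392
yaw now -2.09 turn y 0.06 tilt [ 0.001 -1.     0.   ]
shift mm [-0.9 27.6 -0.3] norm 27.6
```

Emit:
jog_arm(motion=[[0.46, [-0.001, 0.015, 0], [0, 0, 0]], [0.46, [0, 0.0125, 0], [0, 0, 0]], [0.46, [0, 0, 0], [0, 0, 0]], [0.46, [0, 0, 0], [0, 0, 0]], [0.1, [0, 0, 0], [0, 0, 0]], [0.1, [0, 0, 0], [0, 0, 0]], [0.1, [0, 0, 0], [0, 0, 0]], [0.1, [0, 0, 0], [0, 0, 0]], [0.1, [0, 0, 0], [0, 0, 0]]])

```text
clock: 36.93
tcp_pos: [0.6536, 0.0295, 0.0703]
orientation: [-1.57, 0.027, -0.029]
contact_force: [-1.2, -1.0, 5.6]
grip_width: 0.0224
```

Emit:
jog_arm(motion=[[0.1, [0, 0, 0], [0, 0, 0]], [0.1, [0, -0.02, 0], [0, 0, 0]], [0.1, [0, -0.035, 0], [0, 0, 0]], [0.1, [0, -0.035, 0], [0, 0, 0]], [0.1, [0, 0, 0], [0, 0, 0]], [0.1, [0, 0, 0], [0, 0, 0]]])

```text
clock: 37.43
tcp_pos: [0.6544, 0.0297, 0.1617]
orientation: [-1.57, 0.024, -0.032]
contact_force: [-0.2, -0.9, -1.2]
grip_width: 0.0224
```

```bash
cat >> h.py <<'E'
TA=np.radians(-4.5); TO=np.array([.498,.3144])
def T(x,y): return TO[0]+np.cos(TA)*x-np.sin(TA)*y, TO[1]+np.sin(TA)*x+np.cos(TA)*y
E
python3 -c "
from meas import *
print(T(0,.05),T(0,0),T(0,-.05))
go(*T(0,.05),.15,-4.5)
f=grab('side');crop(f,200,80,400,230,'h2.png')
"
```

```text
(np.float64(0.5019229547863923), np.float64(0.3642458666866564)) (np.float64(0.498), np.float64(0.3144)) (np.float64(0.49407704521360774), np.float64(0.2645541333133436))
37.43 [0.6544 0.0297 0.1617] [-1.57   0.024 -0.032] [-0.2 -0.9 -1.2] 0.0224
yaw now -2.05 turn y 2.45 tilt [ 0.005 -1.     0.001]
shift mm [-178.2   11.7  321.6] norm 367.9
```

View pics/h2.png

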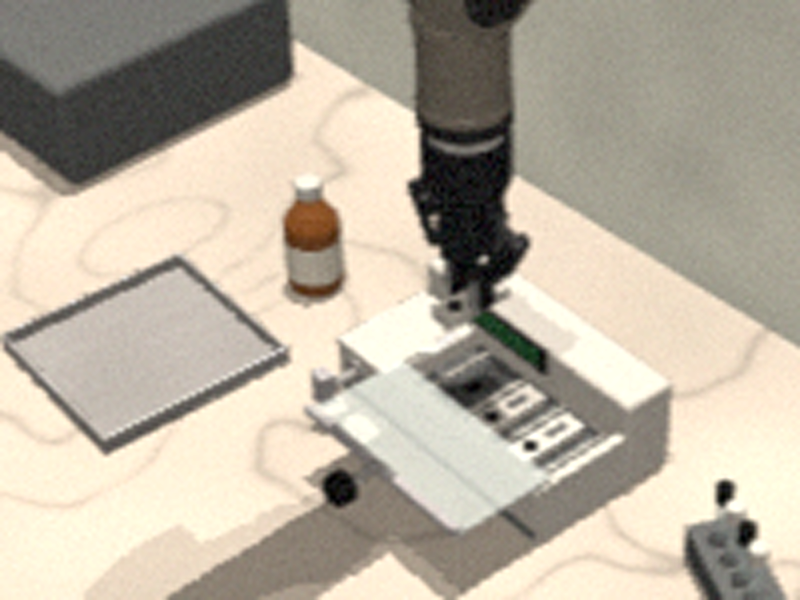

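Emit:
jog_arm(motion=[[0.1, [-0.0178, 0, 0.0322], [0, 2.4, 0]], [0.1, [-0.0178, 0, 0.0322], [0, 0, 0]], [0.1, [-0.0178, 0, 0.0322], [0, 0, 0]], [0.1, [-0.0178, 0, 0.0322], [0, 0, 0]], [0.1, [-0.0178, 0, 0.0322], [0, 0, 0]], [0.1, [-0.0178, 0, 0.0322], [0, 0, 0]], [0.1, [-0.0178, 0, 0.0322], [0, 0, 0]], [0.1, [-0.0178, 0, 0.0322], [0, 0, 0]], [0.1, [-0.0178, 0, 0.0322], [0, 0, 0]], [0.1, [-0.0178, 0, 0.0322], [0, 0, 0]]])

```text
clock: 38.32
tcp_pos: [0.4969, 0.3647, 0.1574]
orientation: [-1.572, 0.063, -0.059]
contact_force: [0.1, 0.4, 0.1]
grip_width: 0.0221
```

Emit:
jog_arm(motion=[[0.1, [0, 0.03, 0], [0, 0, 0]], [0.1, [0, 0.03, 0], [0, 0, 0]], [0.1, [0, 0, 0], [0, 0, 0]], [0.1, [0, 0, 0], [0, 0, 0]]])

```text
clock: 38.65
tcp_pos: [0.4973, 0.3622, 0.0969]
orientation: [-1.575, 0.065, -0.058]
contact_force: [-0.2, 0.2, 0.2]
grip_width: 0.0225
```

```bash
python3 -c "
from meas import *
go(*T(0,.05),.0315,-4.5)
"
```

```text
38.65 [0.4973 0.3622 0.0969] [-1.575  0.065 -0.058] [-0.2  0.2  0.2] 0.0225
yaw now -4.46 turn y 0.04 tilt [-0.004 -1.    -0.005]
shift mm [ 4.4 65.4  2.4] norm 65.6
```

Emit:
jog_arm(motion=[[0.1, [0.002, 0.03, 0.002], [0, 0, 0]], [0.1, [0, 0.025, 0], [0, 0, 0]], [0.1, [0, 0.008, 0], [0, 0, 0]], [0.1, [0, 0, 0], [0, 0, 0]], [0.1, [0, 0, 0], [0, 0, 0]], [0.1, [0, 0, 0], [0, 0, 0]]])

```text
clock: 39.15
tcp_pos: [0.5025, 0.366, 0.0382]
orientation: [-1.568, 0.06, -0.063]
contact_force: [0.6, -0.6, 0.1]
grip_width: 0.0224
```

Emit:
jog_arm(motion=[[0.1, [0, 0.0075, -0.001], [0, 0, 0]], [0.1, [0, 0, 0], [0, 0, 0]], [0.1, [0, 0, 0], [0, 0, 0]], [0.1, [0, 0, 0], [0, 0, 0]]])

```text
clock: 39.48
tcp_pos: [0.5027, 0.3656, 0.0303]
orientation: [-1.567, 0.059, -0.064]
contact_force: [2.3, 1.5, 6.2]
grip_width: 0.0222
```

Contact with the tray floor (6 N). Release, rise, and go back for the middle one.

Emit:
jog_arm(motion=[[0.46, [0, 0, 0], [0, 0, 0]], [0.46, [0, 0, 0], [0, 0, 0]], [0.46, [0, 0, 0], [0, 0, 0]], [0.46, [0, -0.02, 0], [0, 0, 0]], [0.46, [0, -0.04, 0], [0, 0, 0]], [0.46, [0, -0.04, 0], [0, 0, 0]], [0.46, [0, -0.02, 0], [0, -2.35, 0]], [0.46, [0.016, 0, -0.0375], [0, 0, 0]], [0.46, [0.016, 0, -0.0375], [0, 0, 0]], [0.46, [0.016, 0, -0.0375], [0, 0, 0]]])

```text
clock: 40.32
tcp_pos: [0.5447, 0.2498, 0.1491]
orientation: [-1.57, 0.027, -0.027]
contact_force: [1.2, 0.6, 0.2]
grip_width: 0.0394
```

Emit:
jog_arm(motion=[[0.46, [0.016, 0, -0.0375], [0, 0, 0]], [0.46, [0.016, 0, -0.0375], [0, 0, 0]], [0.46, [0.016, 0, -0.0375], [0, 0, 0]], [0.46, [0.016, 0, -0.0375], [0, 0, 0]], [0.46, [0.016, 0, -0.0375], [0, 0, 0]], [0.46, [0.016, 0, -0.0375], [0, 0, 0]], [0.46, [0.016, 0, -0.0375], [0, 0, 0]], [0.46, [0, 0, 0], [0, 0, 0]], [0.46, [0, 0, 0], [0, 0, 0]], [0.46, [0, 0, 0], [0, 0, 0]]])

```text
clock: 41.15
tcp_pos: [0.6466, -0.0157, 0.1481]
orientation: [-1.57, 0.03, -0.028]
contact_force: [-0.5, 0.6, -0.7]
grip_width: 0.0392
```

```bash
python3 -c "
from meas import *
go(.6508,-.0208,.0705)
f=grab('side');crop(f,200,80,400,230,'i1.png')
f=grab('top')
for o in rects(f,.0105,.03,.42,.58,.24,.395): print(o)
crop(f,100,100,340,280,'i2.png')
"
```

```text
41.15 [ 0.6466 -0.0157  0.1481] [-1.57   0.03  -0.028] [-0.5  0.6 -0.7] 0.0392
yaw now -2.13 turn y 0.02 tilt [-0.002 -1.     0.001]
shift mm [ 4.4 77.6 -5. ] norm 77.9
(np.int32(216), array([144.037 , 228.4398]), array([0.5059, 0.365 , 0.017 ]), np.float64(0.01692419365600284), ((503.2554016113281, 364.2492370605469), (25.23495101928711, 68.47989654541016), 85.98794555664062))
```

View pics/i1.png

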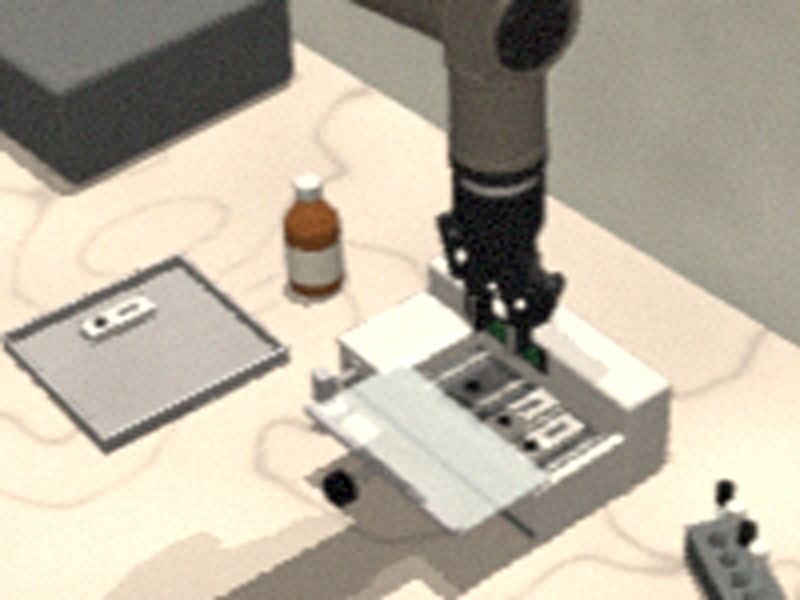

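View pics/i2.png

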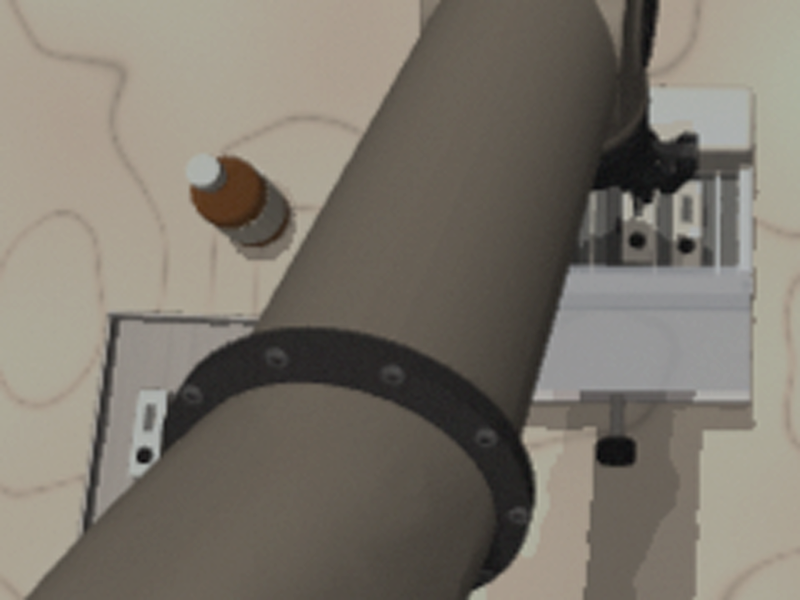

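```bash
python3 -c "
from meas import *
f=grab('side');crop(f,295,160,365,212,'i3.png')
for o in rects(f,.051,.0595,.58,.7,-.11,.09): print(o)
f=grab('top');crop(f,270,140,340,192,'i4.png')
for o in rects(f,.0505,.0595,.58,.7,-.11,.09): print(o)
"
```

```text
(np.int32(38), array([311.5789, 166.8947]), array([0.6651, 0.072 , 0.0561]), np.float64(0.05652956471888737), ((666.3451538085938, 70.9177474975586), (19.884077072143555, 65.43653106689453), 75.59384155273438))
(np.int32(218), array([335.3028, 184.8394]), array([ 0.6608, -0.0548,  0.0549]), np.float64(0.054909209269949244), ((659.5343017578125, -54.81428909301758), (80.1366195678711, 105.53067779541016), 0.14470498263835907))
(np.int32(215), array([306.0698, 167.3674]), array([ 0.6461, -0.072 ,  0.0563]), np.float64(0.0563451506532926), ((648.9144897460938, -70.67654418945312), (23.70083999633789, 69.81656646728516), 87.84455108642578))
(np.int32(158), array([291.038 , 169.1392]), array([ 0.6427, -0.0323,  0.0562]), np.float64(0.056378328219615914), ((646.2346801757812, -33.422569274902344), (23.70616340637207, 55.272491455078125), 88.38826751708984))
```

View pics/i3.png

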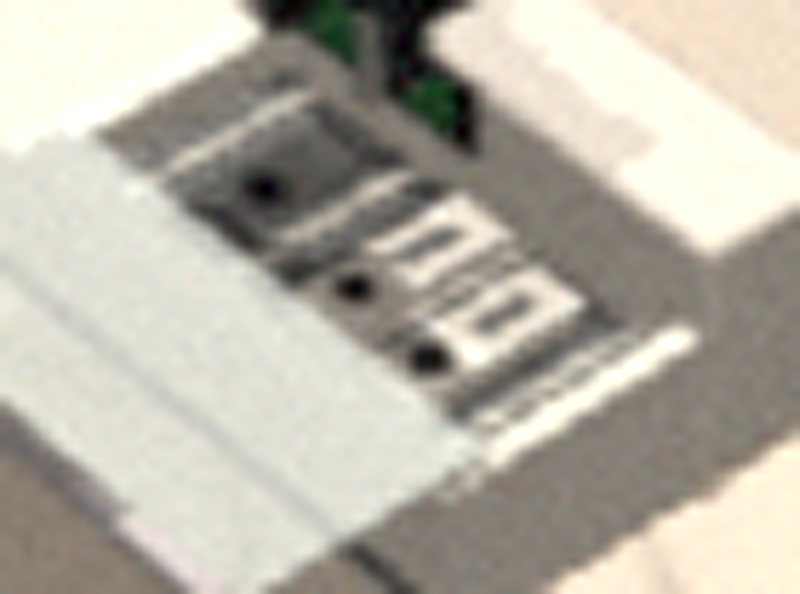

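View pics/i4.png

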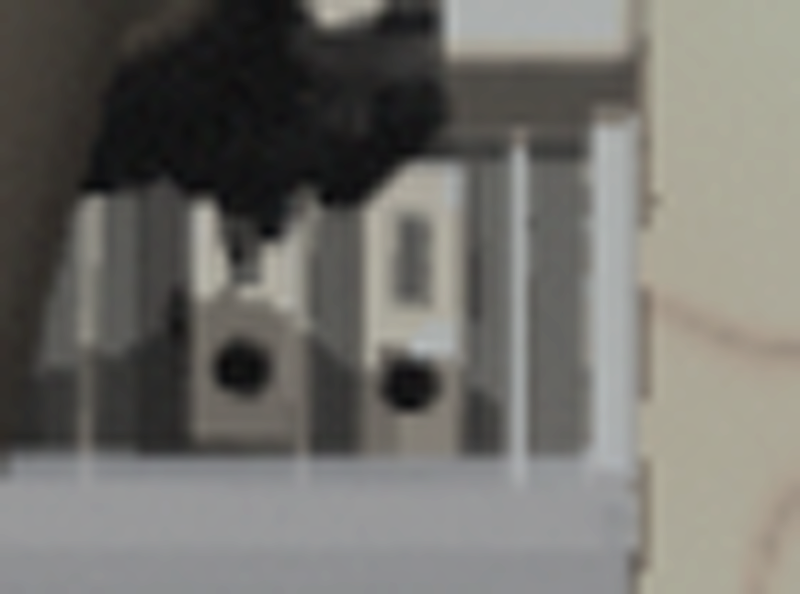

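```bash
cat >> h.py <<'E'
def Si(p):
    d=np.array(p[:2])-O; return np.array([np.cos(A)*d[0]+np.sin(A)*d[1],-np.sin(A)*d[0]+np.cos(A)*d[1]])
E
python3 -c "
from meas import *
f=grab('top')
for u,v in [(193,400),(305,400),(249,440),(243,368),(410,385),(305,300)]: print(Si(ray(f,270+u/11.43,140+v/11.43,.056)))
go(*S(0.002,-.008),.09)
"
```

```text
[-0.0238 -0.0006]
[-0.0238 -0.0264]
[-0.0333 -0.0136]
[-0.0161 -0.012 ]
[-0.0203 -0.0505]
[ 0.0001 -0.0262]
41.4 [ 0.6469 -0.0141  0.1487] [-1.57   0.027 -0.026] [-0.4 -0.2  0.2] 0.0396
yaw now -1.96 turn y 0.19 tilt [-0.    -1.     0.001]
shift mm [  6.3  58.7 -14.9] norm 60.9
```

Emit:
jog_arm(motion=[[0, [0.006, 0, -0.0155], [0, 0, 0]], [0, [0, 0.03, 0], [0, 0, 0]], [0, [0, 0.02, 0], [0, 0, 0]], [0, [0, 0, 0], [0, 0, 0]], [0, [0, 0, 0], [0, 0, 0]], [0, [0, 0, 0], [0, 0, 0]], [0, [0, 0, 0], [0, 0, 0]]])

```text
clock: 41.98
tcp_pos: [0.6537, -0.0314, 0.1004]
orientation: [-1.57, 0.026, -0.03]
contact_force: [-0.5, 0.2, -0.0]
grip_width: -0.0003
```

```bash
python3 -c "
from meas import *
go(*S(0.0,-.009),.0755)
"
```

```text
41.98 [ 0.6537 -0.0314  0.1004] [-1.57   0.026 -0.03 ] [-0.5  0.2 -0. ] -0.0003
yaw now -2.07 turn y 0.08 tilt [ 0.002 -1.     0.   ]
shift mm [-3.1 24.9  1.1] norm 25.1
```

Emit:
jog_arm(motion=[[0, [-0.003, 0.012, 0.001], [0, 0, 0]], [0, [0, 0.01, 0], [0, 0, 0]], [0, [0, 0.003, 0], [0, 0, 0]], [0, [0, 0, 0], [0, 0, 0]], [0, [0, 0, 0], [0, 0, 0]]])

```text
clock: 42.4
tcp_pos: [0.6496, -0.0301, 0.0751]
orientation: [-1.569, 0.029, -0.028]
contact_force: [-5.9, 1.7, 16.4]
grip_width: -0.0002
```

Emit:
jog_arm(motion=[[0, [0, 0.001, 0], [0, 0, 0]], [0, [0, 0, 0], [0, 0, 0]], [0, [0, 0, 0], [0, 0, 0]]])

```text
clock: 42.65
tcp_pos: [0.6497, -0.0302, 0.0751]
orientation: [-1.569, 0.029, -0.029]
contact_force: [-8.0, 1.8, 24.0]
grip_width: 0.0002
```

Emit:
jog_arm(motion=[[0, [0, -0.0015, 0], [0, 0, 0]], [0, [0, 0, 0.003], [0, 0, 0]], [0, [0, 0, 0.003], [0, 0, 0]], [0, [0, 0, 0.003], [0, 0, 0]], [0, [0, 0, 0.003], [0, 0, 0]], [0, [0, 0, 0], [0, 0, 0]], [0, [0, 0, 0], [0, 0, 0]]])

```text
clock: 43.23
tcp_pos: [0.6511, -0.0206, 0.0752]
orientation: [-1.573, 0.028, -0.032]
contact_force: [-0.8, -4.2, 8.9]
grip_width: -0.0001
```

```bash
python3 -c "
from meas import *
st()
f=grab('side');crop(f,295,160,365,212,'j1.png')
"
```

```text
43.23 [ 0.6511 -0.0206  0.0752] [-1.573  0.028 -0.032] [-0.8 -4.2  8.9] -0.0001
```

View pics/j1.png

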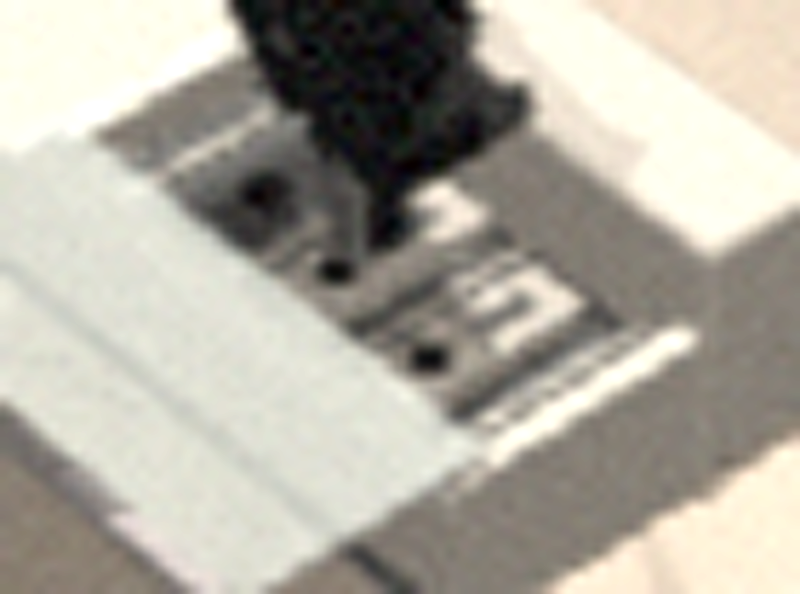

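Emit:
jog_arm(motion=[[0, [0, -0.02, 0], [0, 0, 0]], [0.46, [0, -0.04, 0], [0, 0, 0]], [0.46, [-0.04, -0.01, 0], [0, 0, 0]], [0.46, [-0.04, 0, 0], [0, 0, 0]], [0.46, [0, 0, 0], [0, 0, 0]], [0.46, [0, 0, 0], [0, 0, 0]]])

```text
clock: 43.78
tcp_pos: [0.5669, -0.0156, 0.1433]
orientation: [-1.57, 0.032, -0.026]
contact_force: [0.7, -0.7, 0.8]
grip_width: 0.0396
```

```bash
python3 -c "
from meas import *
f=grab('side');crop(f,295,160,365,212,'j2.png')
f=grab('top');crop(f,270,140,340,192,'j3.png')
for o in rects(f,.0505,.0595,.58,.7,-.11,.09): print(o,Si(np.array(o[4][0])/1000))
go(.6508,-.0208,.0705)
"
```

```text
(np.int32(174), array([305.8793, 163.8218]), array([ 0.6557, -0.0719,  0.0566]), np.float64(0.05676500251567895), ((652.3642578125, -71.76730346679688), (23.369964599609375, 61.12310791015625), 85.52591705322266)) [ 0.0033 -0.0505]
43.88 [ 0.5707 -0.0153  0.1441] [-1.57   0.028 -0.029] [-0.5 -0.3 -0.5] 0.0396
yaw now -2.07 turn y 0.08 tilt [ 0.001 -1.     0.   ]
shift mm [80.2 73.6 -2.5] norm 108.9
```

View pics/j2.png

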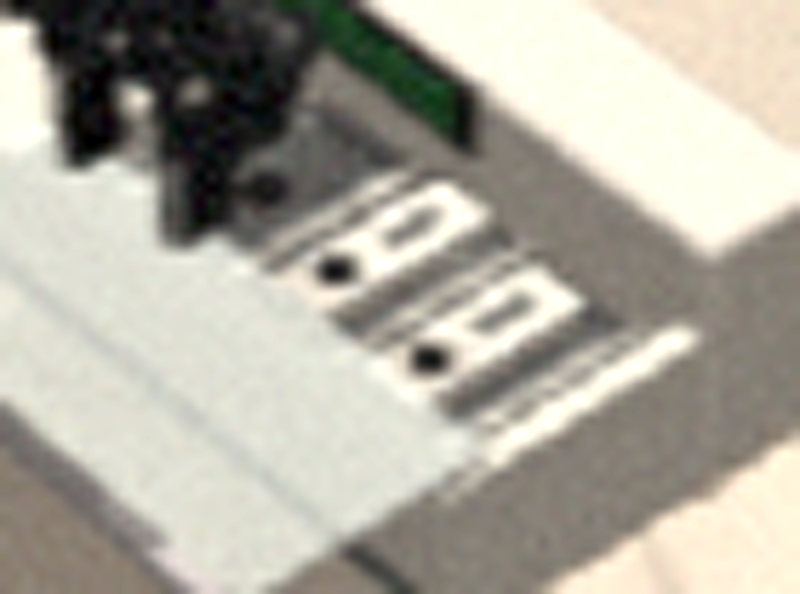

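View pics/j3.png

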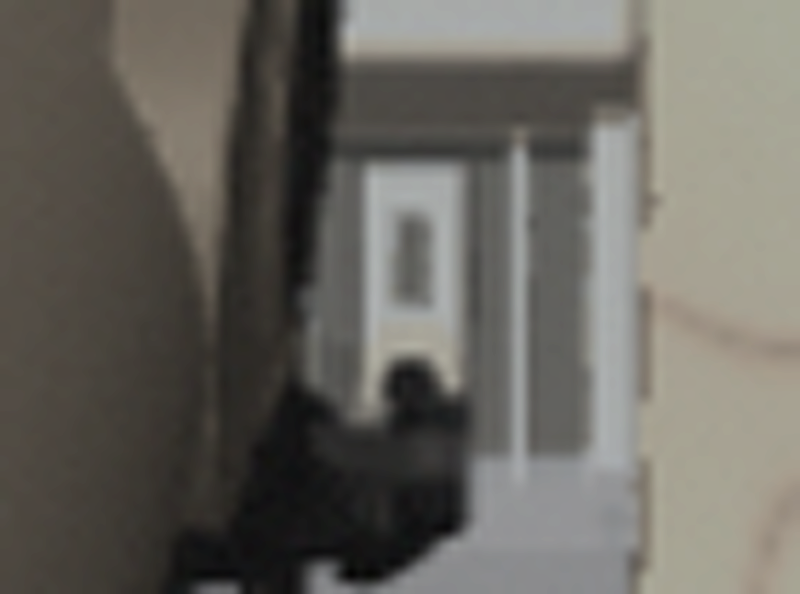

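```bash
python3 -c "
from meas import *
f=grab('side')
for u,v in [(335,269),(429,358),(405,232),(495,315)]: print(Si(ray(f,295+u/11.43,160+v/11.43,.056)))
"
```

```text
[-0.0138 -0.0038]
[-0.0189 -0.0523]
[ 0.0132 -0.0054]
[ 0.0086 -0.0514]
```

Emit:
jog_arm(motion=[[0.48, [0.027, 0, -0.002], [0, 0.5, 0]], [0.48, [0.027, 0, -0.002], [0, 0, 0]], [0.48, [0.027, 0, -0.001], [0, 0, 0]], [0.48, [0, 0.03, 0], [0, 0, 0]], [0.48, [0, 0.018, 0], [0, 0, 0]], [0.48, [0, 0, 0], [0, 0, 0]], [0.48, [0, 0, 0], [0, 0, 0]], [0.48, [0, 0, 0], [0, 0, 0]]])

```text
clock: 44.6
tcp_pos: [0.6519, -0.0243, 0.097]
orientation: [-1.571, 0.035, -0.037]
contact_force: [-0.1, -0.1, 0.3]
grip_width: 0.0411
```

```bash
python3 -c "
from meas import *
go(*S(.0025,-.003),.0705,-2.7)
f=grab('side');crop(f,295,160,365,212,'j4.png')
"
```

```text
44.6 [ 0.6519 -0.0243  0.097 ] [-1.571  0.035 -0.037] [-0.1 -0.1  0.3] 0.0411
yaw now -2.61 turn y 0.09 tilt [ 0.001 -1.    -0.   ]
shift mm [ 1.5 26.5  0.1] norm 26.5
```

View pics/j4.png

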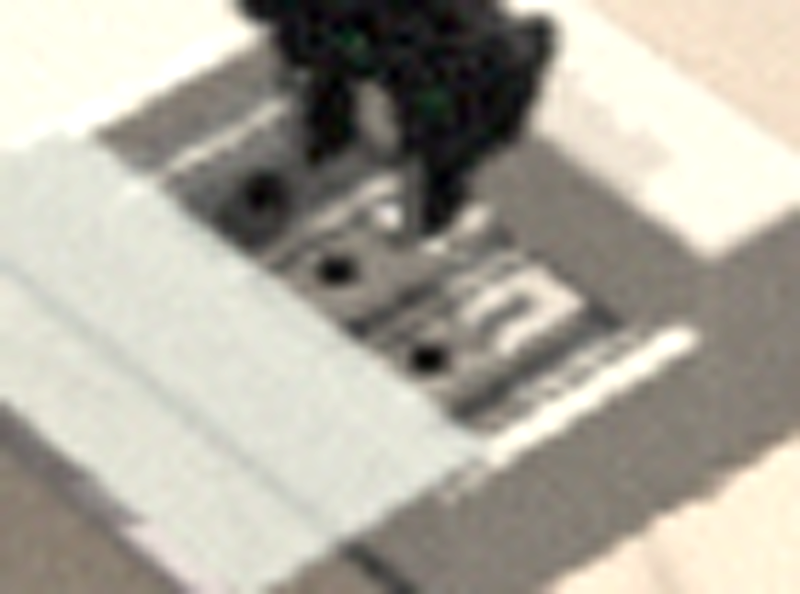

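Emit:
jog_arm(motion=[[0.41, [0.001, 0.01, 0.001], [0, 0, 0]], [0.41, [0, 0.01, 0], [0, 0, 0]], [0.41, [0, 0.0065, 0], [0, 0, 0]], [0.41, [0, 0, 0], [0, 0, 0]], [0.1, [0, 0, 0], [0, 0, 0]], [0.1, [0, 0, 0], [0, 0, 0]], [0.1, [0, 0, 0], [0, 0, 0]], [0.1, [0, 0, 0], [0, 0, 0]], [0.1, [0, 0, 0], [0, 0, 0]]])

```text
clock: 45.4
tcp_pos: [0.6521, -0.0231, 0.0701]
orientation: [-1.57, 0.035, -0.036]
contact_force: [-0.6, 0.3, -0.4]
grip_width: 0.0225
```

Emit:
jog_arm(motion=[[0.1, [0, 0, 0], [0, 0, 0]], [0.1, [0, -0.02, 0], [0, 0, 0]], [0.1, [0, -0.035, 0], [0, 0, 0]], [0.1, [0, -0.035, 0], [0, 0, 0]], [0.1, [0, 0, 0], [0, 0, 0]], [0.1, [0, 0, 0], [0, 0, 0]]])

```text
clock: 45.9
tcp_pos: [0.6536, -0.0233, 0.1624]
orientation: [-1.57, 0.032, -0.04]
contact_force: [-0.1, -0.4, -1.0]
grip_width: 0.0226
```

```bash
python3 -c "
from meas import *
go(*T(0,0),.15,-4.5)
f=grab('side');crop(f,200,80,400,230,'j5.png')
for o in rects(f,.0105,.03,.42,.58,.24,.395): print(o)
"
```

```text
45.9 [ 0.6536 -0.0233  0.1624] [-1.57   0.032 -0.04 ] [-0.1 -0.4 -1. ] 0.0226
yaw now -2.61 turn y 1.89 tilt [ 0.005 -1.     0.001]
shift mm [-181.6   12.4  324.4] norm 372.0
(np.int32(86), array([229.2442, 158.8488]), array([0.5027, 0.3609, 0.0151]), np.float64(0.015199200621213493), ((503.6927490234375, 361.3609619140625), (33.25310134887695, 71.12492370605469), 85.51636505126953))
```

View pics/j5.png

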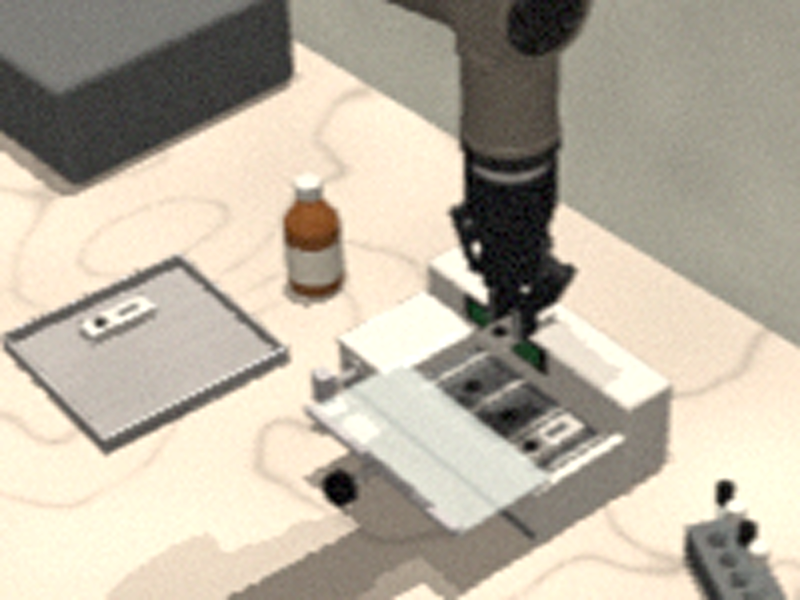

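Held. Carry it to the middle of the tray.

Emit:
jog_arm(motion=[[0.1, [-0.0181, 0, 0.0324], [0, 1.9, 0]], [0.1, [-0.0181, 0, 0.0324], [0, 0, 0]], [0.1, [-0.0181, 0, 0.0324], [0, 0, 0]], [0.1, [-0.0181, 0, 0.0324], [0, 0, 0]], [0.1, [-0.0181, 0, 0.0324], [0, 0, 0]], [0.1, [-0.0181, 0, 0.0324], [0, 0, 0]], [0.1, [-0.0181, 0, 0.0324], [0, 0, 0]], [0.1, [-0.0181, 0, 0.0324], [0, 0, 0]], [0.1, [-0.0181, 0, 0.0324], [0, 0, 0]], [0.1, [-0.0181, 0, 0.0324], [0, 0, 0]]])

```text
clock: 46.78
tcp_pos: [0.4938, 0.3145, 0.1582]
orientation: [-1.572, 0.063, -0.06]
contact_force: [1.2, 0.4, 0.0]
grip_width: 0.0226
```

Emit:
jog_arm(motion=[[0.1, [0, 0.03, 0], [0, 0, 0]], [0.1, [0, 0.03, 0], [0, 0, 0]], [0.1, [0, 0, 0], [0, 0, 0]], [0.1, [0, 0, 0], [0, 0, 0]]])

```text
clock: 47.12
tcp_pos: [0.4941, 0.312, 0.0976]
orientation: [-1.574, 0.065, -0.059]
contact_force: [0.8, 0.2, 0.2]
grip_width: 0.0223
```

```bash
python3 -c "
from meas import *
go(*T(0,0),.038,-4.5)
"
```

```text
47.12 [0.4941 0.312  0.0976] [-1.574  0.065 -0.059] [0.8 0.2 0.2] 0.0223
yaw now -4.52 turn y -0.02 tilt [-0.004 -1.    -0.004]
shift mm [ 3.7 59.6  2.7] norm 59.8
```

Emit:
jog_arm(motion=[[0.1, [0.001, 0.03, 0.001], [0, 0, 0]], [0.1, [0, 0.025, 0], [0, 0, 0]], [0.1, [0, 0.006, 0], [0, 0, 0]], [0.1, [0, 0, 0], [0, 0, 0]], [0.1, [0, 0, 0], [0, 0, 0]], [0.1, [0, 0, 0], [0, 0, 0]]])

```text
clock: 47.62
tcp_pos: [0.4983, 0.3148, 0.0407]
orientation: [-1.568, 0.061, -0.064]
contact_force: [0.0, 0.6, -0.9]
grip_width: 0.0224
```

Emit:
jog_arm(motion=[[0.1, [0, 0.004, 0], [0, 0, 0]], [0.1, [0, 0.0025, 0], [0, 0, 0]], [0.1, [0, 0, 0], [0, 0, 0]], [0.1, [0, 0, 0], [0, 0, 0]]])

```text
clock: 47.95
tcp_pos: [0.4969, 0.3145, 0.0325]
orientation: [-1.57, 0.062, -0.062]
contact_force: [0.5, 0.2, 0.1]
grip_width: 0.0226
```

Emit:
jog_arm(motion=[[0.1, [0, 0.002, 0], [0, 0, 0]], [0.1, [0, 0, 0], [0, 0, 0]], [0.1, [0, 0, 0], [0, 0, 0]]])

```text
clock: 48.2
tcp_pos: [0.4968, 0.3144, 0.0302]
orientation: [-1.57, 0.062, -0.062]
contact_force: [-0.6, -0.7, 0.5]
grip_width: 0.0223
```

Emit:
jog_arm(motion=[[0.46, [0, 0, 0], [0, 0, 0]], [0.46, [0, 0, 0], [0, 0, 0]], [0.46, [0, 0, 0], [0, 0, 0]], [0.46, [0, -0.02, 0], [0, 0, 0]], [0.46, [0, -0.04, 0], [0, 0, 0]], [0.46, [0, -0.04, 0], [0, 0, 0]], [0.46, [0, -0.02, 0], [0, -2.35, 0]], [0.46, [0.0155, 0, -0.0375], [0, 0, 0]], [0.46, [0.0155, 0, -0.0375], [0, 0, 0]], [0.46, [0.0155, 0, -0.0375], [0, 0, 0]]])

```text
clock: 49.03
tcp_pos: [0.5396, 0.1999, 0.1512]
orientation: [-1.569, 0.026, -0.029]
contact_force: [1.0, 0.3, -0.6]
grip_width: 0.0396
```

Emit:
jog_arm(motion=[[0.46, [0.0155, 0, -0.0375], [0, 0, 0]], [0.46, [0.0155, 0, -0.0375], [0, 0, 0]], [0.46, [0.0155, 0, -0.0375], [0, 0, 0]], [0.46, [0.0155, 0, -0.0375], [0, 0, 0]], [0.46, [0.0155, 0, -0.0375], [0, 0, 0]], [0.46, [0.0155, 0, -0.0375], [0, 0, 0]], [0.46, [0.0155, 0, -0.0375], [0, 0, 0]], [0.46, [0, 0, 0], [0, 0, 0]], [0.46, [0, 0, 0], [0, 0, 0]], [0.46, [0, 0, 0], [0, 0, 0]]])

```text
clock: 49.87
tcp_pos: [0.6375, -0.0658, 0.15]
orientation: [-1.57, 0.03, -0.029]
contact_force: [-0.5, 0.7, 0.4]
grip_width: 0.0397
```

```bash
python3 -c "
from meas import *
go(.6487,-.0707,.0705)
f=grab('side');crop(f,200,80,400,230,'k1.png')
f=grab('top')
for o in rects(f,.0505,.0595,.58,.7,-.11,.09): print(o,Si(np.array(o[4][0])/1000))
"
```

```text
49.87 [ 0.6375 -0.0658  0.15  ] [-1.57   0.03  -0.029] [-0.5  0.7  0.4] 0.0397
yaw now -2.18 turn y -0.03 tilt [-0.001 -1.     0.001]
shift mm [11.4 79.5 -4.5] norm 80.4
(np.int32(101), array([307.5446, 171.3465]), array([ 0.635 , -0.0755,  0.0563]), np.float64(0.05650402449703029), ((640.7237548828125, -73.03435516357422), (18.369640350341797, 53.59312438964844), 87.87049865722656)) [-0.0083 -0.0522]
```

View pics/k1.png

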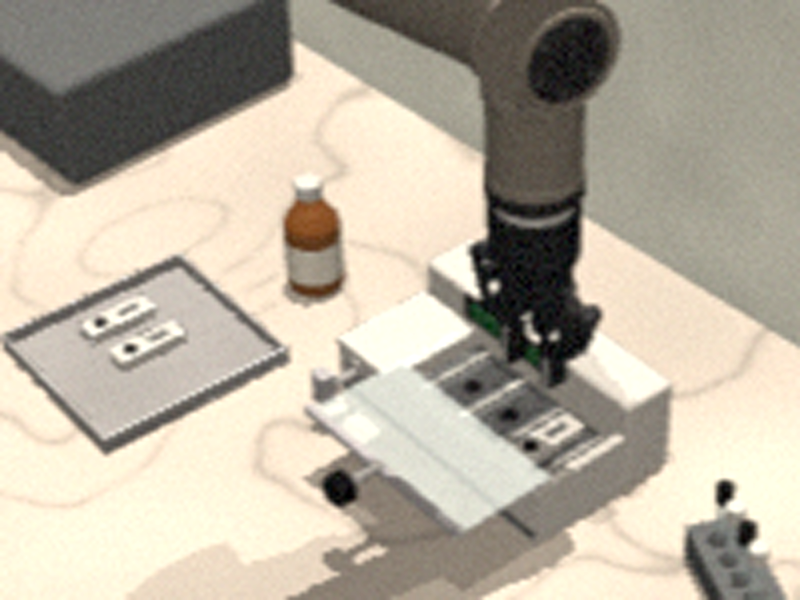

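Emit:
jog_arm(motion=[[0.46, [0.011, 0.01, -0.0045], [0, 0, 0]], [0.46, [0, 0.025, 0], [0, 0, 0]], [0.46, [0, 0.017, 0], [0, 0, 0]], [0.46, [0, 0, 0], [0, 0, 0]], [0.46, [0, 0, 0], [0, 0, 0]], [0.46, [0, 0, 0], [0, 0, 0]]])

```text
clock: 50.47
tcp_pos: [0.6491, -0.0701, 0.0993]
orientation: [-1.57, 0.028, -0.029]
contact_force: [0.4, 0.4, 1.0]
grip_width: 0.0392
```

```bash
python3 -c "
from meas import *
go(.6487,-.0707,.0705)
f=grab('side');crop(f,295,160,365,212,'k2.png')
"
```

```text
50.47 [ 0.6491 -0.0701  0.0993] [-1.57   0.028 -0.029] [0.4 0.4 1. ] 0.0392
yaw now -2.07 turn y 0.08 tilt [ 0.001 -1.     0.   ]
shift mm [-0.3 28.8 -0.6] norm 28.8
```

View pics/k2.png

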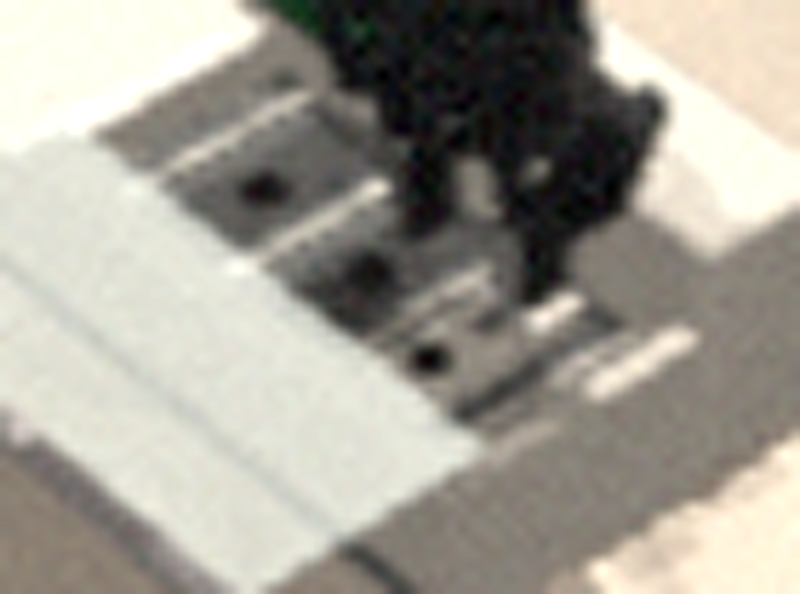

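Emit:
jog_arm(motion=[[0.46, [0, 0.015, -0.0005], [0, 0, 0]], [0.46, [0, 0.0135, 0], [0, 0, 0]], [0.46, [0, 0, 0], [0, 0, 0]], [0.46, [0, 0, 0], [0, 0, 0]], [0.1, [0, 0, 0], [0, 0, 0]], [0.1, [0, 0, 0], [0, 0, 0]], [0.1, [0, 0, 0], [0, 0, 0]], [0.1, [0, 0, 0], [0, 0, 0]], [0.1, [0, 0, 0], [0, 0, 0]]])

```text
clock: 51.27
tcp_pos: [0.6491, -0.0717, 0.0706]
orientation: [-1.571, 0.029, -0.031]
contact_force: [-0.2, -0.9, 4.6]
grip_width: 0.0223
```

Emit:
jog_arm(motion=[[0.1, [0, 0, 0], [0, 0, 0]], [0.1, [0, -0.02, 0], [0, 0, 0]], [0.1, [0, -0.035, 0], [0, 0, 0]], [0.1, [0, -0.035, 0], [0, 0, 0]], [0.1, [0, 0, 0], [0, 0, 0]], [0.1, [0, 0, 0], [0, 0, 0]]])

```text
clock: 51.77
tcp_pos: [0.6499, -0.0717, 0.162]
orientation: [-1.57, 0.026, -0.033]
contact_force: [-0.5, -0.2, -0.0]
grip_width: 0.0222
```

```bash
python3 -c "
from meas import *
go(*T(0,-.05),.15,-4.5)
f=grab('side');crop(f,200,80,400,230,'k3.png')
for o in rects(f,.0105,.03,.42,.58,.24,.395): print(o)
"
```

```text
51.77 [ 0.6499 -0.0717  0.162 ] [-1.57   0.026 -0.033] [-0.5 -0.2 -0. ] 0.0222
yaw now -2.15 turn y 2.35 tilt [ 0.004 -1.     0.   ]
shift mm [-181.7   12.   323. ] norm 370.8
(np.int32(81), array([229.1975, 158.679 ]), array([0.5035, 0.3624, 0.0147]), np.float64(0.014329128445963235), ((503.5235900878906, 358.9053955078125), (36.90042495727539, 70.97225952148438), 84.48657989501953))
(np.int32(83), array([236.759 , 165.2048]), array([0.5012, 0.3107, 0.015 ]), np.float64(0.014810817792143549), ((501.7721862792969, 310.8182678222656), (34.448116302490234, 71.92374420166016), 86.73571014404297))
```

View pics/k3.png

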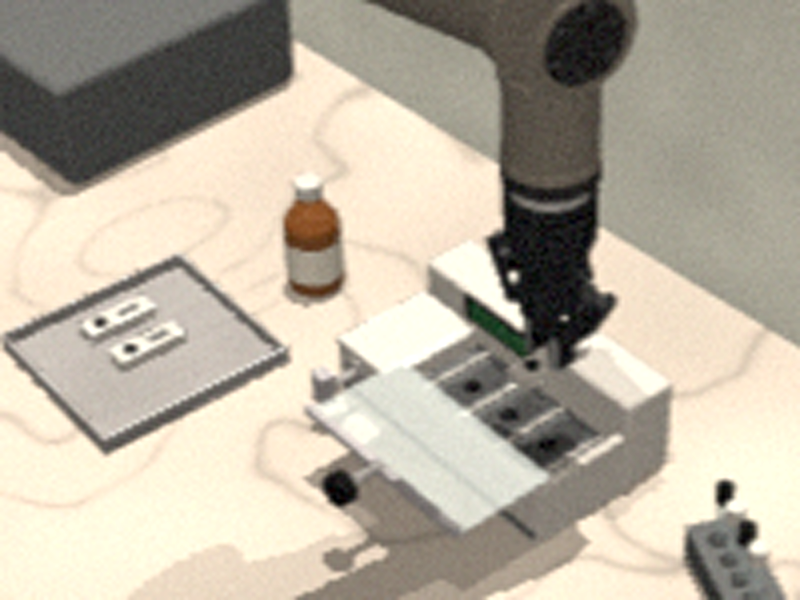

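Emit:
jog_arm(motion=[[0.1, [-0.0181, 0, 0.0322], [0, 2.4, 0]], [0.1, [-0.0181, 0, 0.0322], [0, 0, 0]], [0.1, [-0.0181, 0, 0.0322], [0, 0, 0]], [0.1, [-0.0181, 0, 0.0322], [0, 0, 0]], [0.1, [-0.0181, 0, 0.0322], [0, 0, 0]], [0.1, [-0.0181, 0, 0.0322], [0, 0, 0]], [0.1, [-0.0181, 0, 0.0322], [0, 0, 0]], [0.1, [-0.0181, 0, 0.0322], [0, 0, 0]], [0.1, [-0.0181, 0, 0.0322], [0, 0, 0]], [0.1, [-0.0181, 0, 0.0322], [0, 0, 0]]])

```text
clock: 52.65
tcp_pos: [0.49, 0.2641, 0.1581]
orientation: [-1.572, 0.064, -0.06]
contact_force: [0.8, 0.0, -0.9]
grip_width: 0.0224
```

Emit:
jog_arm(motion=[[0.1, [0, 0.03, 0], [0, 0, 0]], [0.1, [0, 0.03, 0], [0, 0, 0]], [0.1, [0, 0, 0], [0, 0, 0]], [0.1, [0, 0, 0], [0, 0, 0]]])

```text
clock: 52.98
tcp_pos: [0.4904, 0.2618, 0.0977]
orientation: [-1.574, 0.066, -0.059]
contact_force: [0.3, 0.3, 0.5]
grip_width: 0.0222
```

```bash
python3 -c "
from meas import *
go(*T(0,-.051),.038,-4.5)
f=grab('side');crop(f,180,100,320,205,'k4.png')
"
```

```text
52.98 [0.4904 0.2618 0.0977] [-1.574  0.066 -0.059] [0.3 0.3 0.5] 0.0222
yaw now -4.57 turn y -0.07 tilt [-0.004 -1.    -0.004]
shift mm [ 3.5 59.7  2.1] norm 59.8
```

View pics/k4.png

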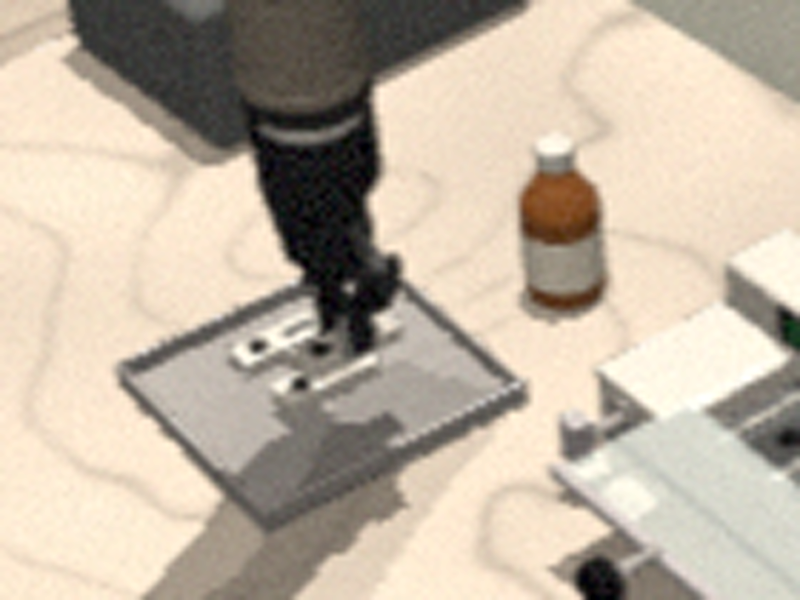

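Emit:
jog_arm(motion=[[0.1, [0.001, 0.03, 0.0], [0, 0, 0]], [0.1, [0, 0.025, 0], [0, 0, 0]], [0.1, [0, 0.006, 0], [0, 0, 0]], [0.1, [0, 0, 0], [0, 0, 0]], [0.1, [0, 0, 0], [0, 0, 0]], [0.1, [0, 0, 0], [0, 0, 0]]])

```text
clock: 53.53
tcp_pos: [0.4945, 0.2634, 0.0406]
orientation: [-1.568, 0.061, -0.065]
contact_force: [0.1, 0.4, -0.4]
grip_width: 0.0222
```

Emit:
jog_arm(motion=[[0.1, [0, 0.004, 0], [0, 0, 0]], [0.1, [0, 0.004, 0], [0, 0, 0]], [0.1, [0, 0, 0], [0, 0, 0]], [0.1, [0, 0, 0], [0, 0, 0]]])

```text
clock: 53.87
tcp_pos: [0.4932, 0.2631, 0.0308]
orientation: [-1.57, 0.062, -0.062]
contact_force: [-0.7, 0.5, 0.2]
grip_width: 0.0223
```

Emit:
jog_arm(motion=[[0.1, [0, 0.0005, 0], [0, 0, 0]], [0.46, [0, 0, 0], [0, 0, 0]], [0.46, [0, 0, 0], [0, 0, 0]], [0.46, [0, 0, 0], [0, 0, 0]], [0.46, [0, -0.02, 0], [0, 0, 0]], [0.46, [0, -0.04, 0], [0, 0, 0]], [0.46, [0, -0.04, 0], [0, 0, 0]], [0.8, [0, -0.02, 0], [0, -2.4, 0]], [0.8, [-0.002, 0, -0.039], [0, 0, 0]], [0.8, [-0.002, 0, -0.039], [0, 0, 0]]])

```text
clock: 54.7
tcp_pos: [0.4874, 0.1873, 0.1521]
orientation: [-1.568, 0.022, -0.028]
contact_force: [0.1, -1.1, -0.1]
grip_width: 0.0679
```

Emit:
jog_arm(motion=[[0.8, [-0.002, 0, -0.039], [0, 0, 0]], [0.8, [-0.002, 0, -0.039], [0, 0, 0]], [0.8, [-0.002, 0, -0.039], [0, 0, 0]], [0.8, [-0.002, 0, -0.039], [0, 0, 0]], [0.8, [-0.002, 0, -0.039], [0, 0, 0]], [0.8, [0, 0, 0], [0, 0, 0]], [0.8, [0, 0, 0], [0, 0, 0]], [0.8, [0, 0, 0], [0, 0, 0]]])

```text
clock: 55.37
tcp_pos: [0.4692, -0.0089, 0.1504]
orientation: [-1.57, 0.03, -0.03]
contact_force: [0.2, 1.1, -0.7]
grip_width: 0.0684
```

```bash
python3 -c "
from meas import *
go(*S(-.185,0),.0775)
f=grab('side');crop(f,180,90,380,240,'l1.png')
f=grab('top');crop(f,100,100,360,280,'l2.png')
for o in rects(f,.0105,.03,.42,.58,.22,.395): print(o)
"
```

```text
55.37 [ 0.4692 -0.0089  0.1504] [-1.57  0.03 -0.03] [ 0.2  1.1 -0.7] 0.0684
yaw now -2.18 turn y -0.03 tilt [ 0. -1.  0.]
shift mm [-2.8 72.9 -5.4] norm 73.1
(np.int32(258), array([144.5233, 229.6822]), array([0.5026, 0.3638, 0.0165]), np.float64(0.01659578606016965), ((503.4048767089844, 364.604736328125), (25.925737380981445, 68.08782196044922), 85.44872283935547))
(np.int32(255), array([163.7608, 229.6   ]), array([0.5008, 0.3125, 0.0167]), np.float64(0.01680935975193698), ((500.7700500488281, 313.5606689453125), (25.391157150268555, 69.8113784790039), 85.53402709960938))
(np.int32(259), array([182.749 , 232.0888]), array([0.4922, 0.2617, 0.017 ]), np.float64(0.016816330596503448), ((492.77203369140625, 262.43426513671875), (25.36762237548828, 70.0786361694336), 86.1078872680664))
(np.int32(76), array([196.8158, 242.1316]), array([0.4641, 0.2236, 0.0175]), np.float64(0.017936854904188615), ((471.470947265625, 222.9569091796875), (5.177725315093994, 102.96080780029297), 86.02452850341797))
```

View pics/l1.png

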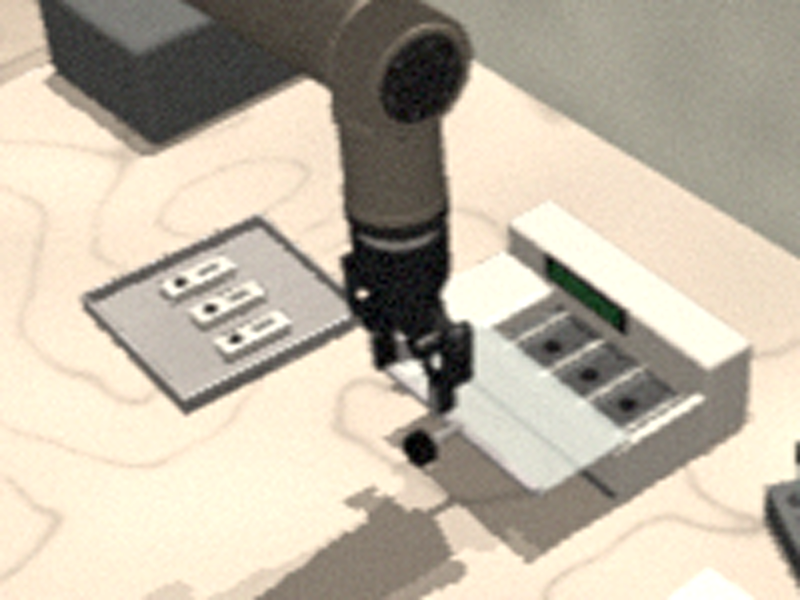

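View pics/l2.png

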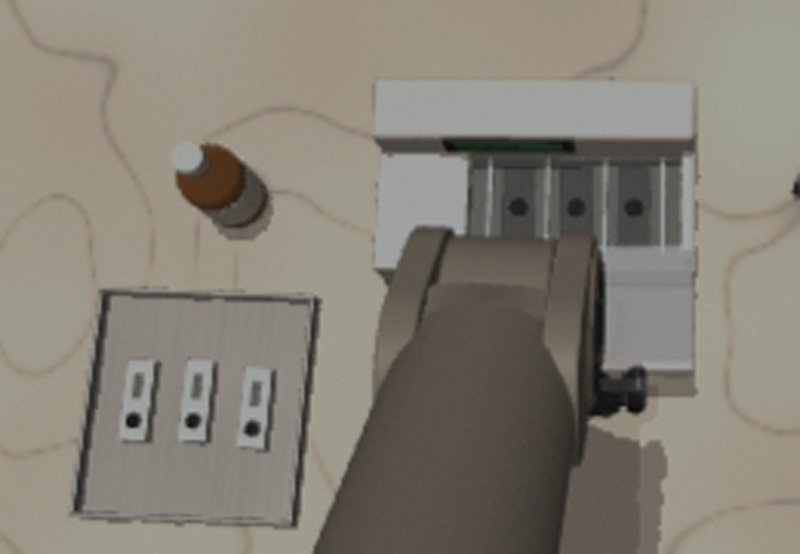

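All three lie flat, side by side in the tray. Now shut the cover.

Emit:
jog_arm(motion=[[0.8, [-0.002, 0.02, -0.0055], [0, 0, 0]], [0.8, [0, 0.03, 0], [0, 0, 0]], [0.8, [0, 0.022, 0], [0, 0, 0]], [0.8, [0, 0, 0], [0, 0, 0]], [0.1, [0, 0, 0], [0, 0, 0]], [0.1, [0, 0, 0], [0, 0, 0]], [0.1, [0, 0, 0], [0, 0, 0]], [0.1, [0, 0, 0], [0, 0, 0]], [0.1, [0, 0, 0], [0, 0, 0]], [0.1, [0, 0, 0], [0, 0, 0]]])

```text
clock: 56.3
tcp_pos: [0.4682, -0.0125, 0.08]
orientation: [-1.568, 0.026, -0.03]
contact_force: [-0.0, 6.4, 4.1]
grip_width: 0.0283
```

```bash
python3 -c "
from meas import *
go(*S(-.095,0),.0775)
"
```

```text
56.3 [ 0.4682 -0.0125  0.08  ] [-1.568  0.026 -0.03 ] [-0.   6.4  4.1] 0.0283
yaw now -2.06 turn y 0.09 tilt [ 0.003 -1.     0.003]
shift mm [88.   2.5 -1.9] norm 88.0
```

Emit:
jog_arm(motion=[[0.1, [0.008, 0, 0], [0, 0, 0]], [0.1, [0.012, 0, -0.001], [0, 0, 0]], [0.1, [0.012, 0, 0], [0, 0, 0]], [0.1, [0.012, 0, 0], [0, 0, 0]], [0.1, [0.012, 0, 0], [0, 0, 0]], [0.1, [0.012, 0, 0], [0, 0, 0]], [0.1, [0.012, 0, 0], [0, 0, 0]], [0.1, [0.01, 0, 0], [0, 0, 0]], [0.1, [0.002, 0, 0], [0, 0, 0]], [0.1, [0, 0, 0], [0, 0, 0]]])

```text
clock: 57.13
tcp_pos: [0.558, -0.0166, 0.08]
orientation: [-1.567, 0.03, -0.026]
contact_force: [-6.1, 6.5, 11.0]
grip_width: 0.0288
```

Emit:
jog_arm(motion=[[0.1, [0, 0, 0], [0, 0, 0]], [0.1, [0, 0, 0], [0, 0, 0]]])

```text
clock: 57.3
tcp_pos: [0.558, -0.0165, 0.08]
orientation: [-1.567, 0.029, -0.027]
contact_force: [-6.0, 5.6, 9.8]
grip_width: 0.0283
```

Emit:
jog_arm(motion=[[0.8, [0, 0, 0], [0, 0, 0]], [0.8, [0, 0, 0], [0, 0, 0]], [0.8, [0, 0, 0], [0, 0, 0]], [0.8, [0, -0.03, 0], [0, 0, 0]], [0.8, [0, -0.04, 0], [0, 0, 0]], [0.8, [0, -0.04, 0], [0, 0, 0]], [0.8, [-0.01, -0.02, -0.03], [0, 0, 0]], [0.8, [-0.02, 0, -0.035], [0, 0, 0]], [0.8, [-0.02, 0, -0.035], [0, 0, 0]], [0.8, [-0.02, 0, -0.035], [0, 0, 0]]])

```text
clock: 58.13
tcp_pos: [0.4831, -0.153, 0.2092]
orientation: [-1.571, 0.027, -0.031]
contact_force: [-0.6, 0.3, 0.1]
grip_width: 0.0684
```

Emit:
jog_arm(motion=[[0.8, [-0.02, 0, -0.035], [0, 0, 0]], [0.8, [0, 0, -0.035], [0, 0, 0]], [0.8, [0, 0, 0], [0, 0, 0]], [0.8, [0, 0, 0], [0, 0, 0]], [0.8, [0, 0, 0], [0, 0, 0]]])

```text
clock: 58.55
tcp_pos: [0.4613, -0.2203, 0.2084]
orientation: [-1.57, 0.03, -0.03]
contact_force: [0.1, 0.2, -0.3]
grip_width: 0.0681
```

```bash
python3 -c "
from meas import *
st()
f=grab('side');crop(f,180,90,440,285,'m1.png')
f=grab('top');crop(f,100,100,360,280,'m2.png')
for o in rects(f,.0105,.03,.42,.58,.24,.395): print(o)
for o in rects(f,.052,.066,.5,.585,.10,.15,10): print(o)
g=cv2.cvtColor(f['image'],cv2.COLOR_RGB2GRAY)
n,l,s,ce=cv2.connectedComponentsWithStats((g<45).astype(np.uint8)[190:215,270:300])
print(s,ce+[270,190])
"
```

```text
58.55 [ 0.4613 -0.2203  0.2084] [-1.57  0.03 -0.03] [ 0.1  0.2 -0.3] 0.0681
(np.int32(255), array([144.4706, 229.6078]), array([0.5028, 0.3638, 0.0168]), np.float64(0.016812961003216165), ((503.4384765625, 364.5652770996094), (26.08407974243164, 67.59521484375), 87.20362854003906))
(np.int32(258), array([163.7481, 229.6512]), array([0.5007, 0.3125, 0.0166]), np.float64(0.016811583361160065), ((501.0414733886719, 314.9051818847656), (29.152551651000977, 69.22266387939453), 84.08779907226562))
(np.int32(258), array([182.7403, 232.124 ]), array([0.4921, 0.2617, 0.0167]), np.float64(0.016688164219935575), ((492.8139953613281, 262.5659484863281), (25.452190399169922, 69.90780639648438), 87.76246643066406))
(np.int32(44), array([232.    , 201.7955]), array([0.56  , 0.1221, 0.0605]), np.float64(0.0604533470591167), ((560.3858032226562, 122.2684097290039), (16.199003219604492, 15.225241661071777), 89.36156463623047))
[[  0   0  30  25 636]
 [  0   2  13   1  13]
 [ 18   2  12   1  12]
 [ 10   5  11  10  89]] [[284.4057 202.75  ]
 [276.     192.    ]
 [293.5    192.    ]
 [285.2022 199.4494]]
```

View pics/m1.png

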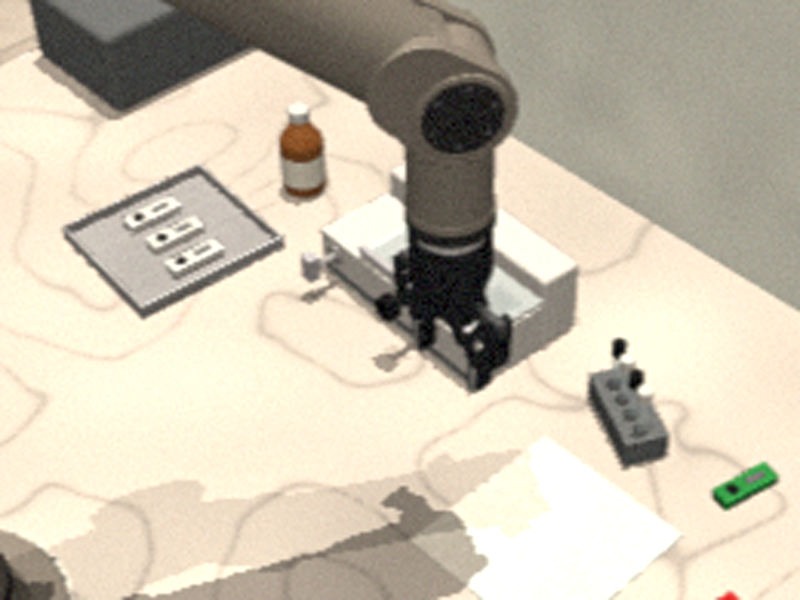

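View pics/m2.png

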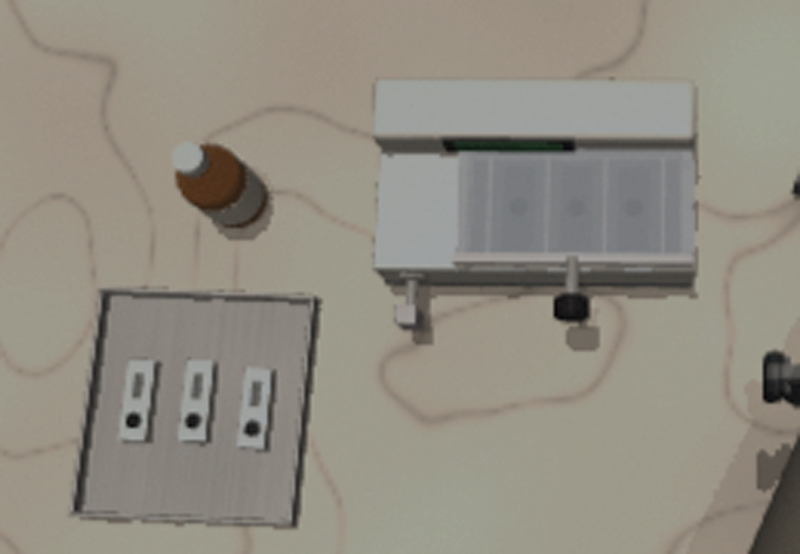

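```bash
python3 -c "
from bench import r
print(r.hand_in())"
```

```text
the job is handed in; nothing more can be done
None
```

I ran all three white cassettes through the station in the order asked, then handed the job in at about 59 s. The hand-in gave no verdict.

- **First pass:** I pulled the cover fully out, laid one cassette on each port, and pushed the cover home.
- **Plunger:** I drew it out about 30 mm (7.6 N at the grip, which fits the spring figure given). I held it there for about 2.6 s, then guided it back in before letting go.
- **Second pass:** I pulled the cover fully out again (90 mm of travel), moved the cassettes to the tray, and pushed the cover home.
- **Disturbance:** The middle cassette was knocked about 13 mm towards its neighbour while I was unloading. I slid it back with the closed fingertips pressing on its top, which briefly took up to 24 N, and then picked it up normally.

**Last checks:**
- All three cassettes lie flat and side by side about 50 mm apart in the tray, with their tops at about 17 mm.
- The knob is at the same pixel as at the start, so the cover is home.
- The plunger block is back at its starting position.
- The bottle and tube rack look undisturbed, and the arm was clear and touching nothing.

No final check failed or disagreed.

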